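# Clear the catch tray and hold the grease coupler on the nipple

## Robot

A 6-joint arm with a two-finger parallel gripper is mounted at the origin on the work surface. World frame = base frame: x ahead of the robot, y to its left, z up, the work surface at z = 0. Lengths are in m, angles in rad, forces in N, time in s.
With the tool pointing down it reaches from about 0.35 to 0.975 m from the base axis. Payload 4.9 kg.
Tool frame: the origin (TCP) lies at the very end of the fingers, on their centre line; the grasp point (between the pads) lies 19 mm behind it (ctrl.grasp_offset is the distance from the TCP to the grasp point, in m); y points along the fingers, z is the direction in which the jaws open and shut, and the axes are right-handed (so a half turn about y gives the same grasp; the last joint's range is limited). The gripper opens to 85 mm and grips with 20 to 120 N. Pads are 22 mm wide; open, the fingers measure 114 mm over their backs; the gripper's body (76 mm by 85 mm) begins 54 mm behind the grasp point. The pads swing forward as they close: fully open they stand 13 mm farther back than shut.
Start: joints at [1.065, 0.053, 1.613, -0, 1.476, -0.119], TCP at [0.236, 0.579, 0.231] pointing down, gripper open.
Joint ranges: [-3.01, 3.01], [-1.01, 2.22], [0.06, 2.58], [-1.02, 4.17], [0.09, 2.62], [-3.14, 3.14]. Speed limits (rad/s): [2.57, 2.57, 3.14, 3.14, 3.14, 3.14].

## Interface

Orientations are given as a rotation vector (axis times angle).
In Python, from station import ctrl, eyes, finish_job, find_in, regions_of, pinpoint gives the robot as it stands.
- The arm moves only by the tool play_rows, never from a script. Its argument "moves" is a list of rows, each an object of numbers: "x", "y", "z": the shift along the world's x, y, z in cm; "turn": the turn about the world's z in degrees; "jaw": the finger opening in cm, from 0 to 8.54. A call has 1 to 8 rows; each row shifts and turns the commanded pose from where the row before left it; what a row does not reach is not made up. A row lasts 1/12 s, in which the tool goes at most 41.7 mm and 7.16 degrees, less where a joint would pass 70% of its speed; a pose out of reach is approached as far as the arm can. A call is refused whole if a number of a shift passes 4.17 or a number of a turn 7.16, either way. A call with a gripper value outside its range is refused whole. The fingers move at their own pace and stop on an object; "squeeze" is the grip in N (left out, the last holds). Time passes only in rows, so rows that do not move let the fingers close. It gives the time, the measured TCP pose, the force and the opening at its end, in the units of the state.
- ctrl.get_obs(): the state, without advancing time (a new reading comes with each control period).
- eyes.get_image(name): name is "scene" or "side" or "wrist"; returns a dict with "img" (420x560x3 uint8, red, green, blue), "camera_matrix" (3x3 intrinsics, pixels), "cam_to_world" (4x4, takes a point from camera to world coordinates). Camera axes: x right, y up, looking along -z (the intrinsics and any distortion apply to the point x, -y, -z); pixel columns grow to the right and rows downward; lengths in m; the calibration is good to about 2 mm. A picture is of the moment at which its call begins. There is no depth.
- finish_job(): hands the job in, once; it reports no verdict.
Trained networks look in the newest picture that a camera, given by its name, has taken for a name from the list of things; names that differ only in an ending like _2 or _b are one class to them, and where a whole thing is asked for, a point or a joint stands for the part that bears it (a point fixed in the world has none). Each returns a list of dicts, best first, with "score" (0 to 1); they miss things now and then, are a little off and sometimes report something else, mostly with a low value. They report only what shows in the picture. A call takes as long as a camera call. They do not tell look-alikes from the thing itself.
- find_in(camera, query): "point" ([column, row] in pixels, amid what is visible of it).
- regions_of(camera, query): "pixels" (420x560 bool, what is visible of it) and "point" ([column, row] in pixels, amid what is visible of it).
- pinpoint(camera, query): "point" ([column, row] in pixels: a listed point, or the origin of a listed thing).
The state is a dict: "t": time; "q": joint angles; "dq": joint speeds; "effort": joint torques, N m; "tool_pos": TCP position; "tool_rot": TCP orientation; "contact_force": force on the tool from outside, world axes, zero at the start; "wrist_torque": the same for the moment, N m; "opening": finger opening in m.
Only numpy, scipy, OpenCV 4.12 (cv2) and the standard library are available. Lean on these libraries where they do the work, as an engineer would, in place of code of your own. Each camera call takes 0.05 s, during which the arm holds its last target.

## Task

Move both finished steel forgings from the machine's catch tray into the tote, so that no grease drips on them; then take the grease coupler from the tool block, leaving the two other tools and everything else where they are. Press the coupler squarely onto the machine's tilted grease nipple, along the nipple's own axis and without ramming it, until its jaws snap shut behind the nipple's head, and finish while still gripping the coupler and holding it down against its spring.

Things in the scene. Friction and masses are not known exactly. Their poses are not given: they have to be found in the camera images.
- lug_a_mid (a point): centre of one finished forging lying flat in the catch tray: a dark steel bar 20 mm wide (y), 22 mm tall (z), 33 mm to either side of this point along x, with a round boss 36 mm across centred 42 mm ahead (+x); 0.22 kg give or take a third. This point is half-way up, in the middle of the bar, best gripped across y
- lug_b_mid (a point): the same point of the other forging, which is identical
- tray_floor (a point): centre of the catch tray's floor, on top of it; axes of the machine (tray at its -x side, z up). The aluminium tray is 160 mm (x) by 240 mm (y) outside, walls 4 mm thick, tops 28 mm above the floor. The machine's bearing pedestal and flywheel begin 115 mm from the tray's centre towards +x and are up to 120 mm tall, the nipple not counted
- tote: the open grey plastic tote, 240 mm (x) by 190 mm (y) outside, walls and floor 5 mm thick, 55 mm tall, fixed to the bench; origin at the centre of its underside, z up
- block: wooden tool block, 270 mm (x) by 85 mm (y), 50 mm tall, fixed to the bench; origin at the centre of its underside. Three through holes, 44 mm across, in a row along its x, 85 mm apart, the middle one over the origin. In each a tool hangs by its collar; which is where varies, and only one is the grease coupler
- coupler_grip (a point): the grip point on the axis of the grease coupler; z runs along the axis from its mouth up to the handle's domed end. The handle is a steel cylinder 32 mm across from 34 mm below this point to 26 mm above it, with a 9 mm dome on top. A collar 54 mm across lies 34 to 40 mm below this point and rests on the tool block. Lifting it straight up by 40 mm clears the hole
- coupler_mouth (a point): centre of the coupler's open mouth, on its axis, z as coupler_grip. The sleeve is a cup facing down, 31 mm across, 37 mm at its bell mouth; its bore is 24 mm across (30 mm at the mouth). Two spring jaws in it, 8 mm above the mouth, must ride over the nipple's head and close behind it: this is the snap, when the nipple's tip is about 21 mm above the mouth
- jaw_l (a joint): how far one jaw is spread (m): 0 closed, 0.001 to 0.003 while it rides over the nipple's head, back to nearly 0 when it has snapped shut behind it
- jaw_r (a joint): the same for the other jaw
- plunger (a joint): how far the sprung plunger in the coupler's bore is pushed back by the nipple's tip (m): 0 free (its face 13 mm above the mouth), 0.012 at its stop. Its spring takes 4 N at 0 and 1 N more per mm. The jaws snap shut at about 0.008, after a peak of about 9 N on the way; hold it at 0.009 to 0.011, nipple's tip 22 to 24 mm above the mouth
- nipple_tip (a point): centre of the top of the grease nipple's head, on the machine's bearing pedestal; z points outwards along the nipple's axis, which leans 15 to 32 degrees from vertical towards the tray. The brass head is 20 mm across, 14 mm long, tapering to 10 mm at the tip, on a neck 12 mm across and 22 mm long, above a steel body 26 mm across. Its swivel is stiff and does not give when pressed
- hammer: a hammer lying flat; a bystander, to be left alone
- wrench: a steel spanner lying flat; a bystander, to be left alone
- oil: an upright plastic bottle, 56 mm across, 140 mm tall; a bystander, to be left alone
- jar: an upright jar, 60 mm across, 70 mm tall; a bystander, to be left alone
- drift: a tool that may not be taken: standing in another hole of the tool block, a plain steel rod 20 mm across above a round collar; origin 24 mm below the block's top, its z up
- scraper: a tool that may not be taken: standing in another hole of the tool block, a wooden handle about 30 mm across above a brass collar; origin 24 mm below the block's top, its z up
- coupler: the whole coupler, 105 mm long, 0.31 kg give or take a third; origin on its axis at the free sleeve's mouth, 70 mm below coupler_grip; z as there. It is symmetric about its axis but for the jaws
- nipple: the nipple on its swivel; origin at the swivel, 60 mm below the tip; z as nipple_tip
There are look-alikes about, which are no part of the job. Leave any blue, red or turquoise look-alike of the part that bears lug_a_mid alone.

How it is judged:
On the way, in this order (a step that is already met when the one before it is completed fails the run):
1. both forgings lie in the tote, let go (x of lug_a_mid in the frame of tote between -0.112 and 0.112 m and y of lug_a_mid in the frame of tote between -0.087 and 0.087 m and z of each of lug_a_mid, lug_b_mid in the frame of tote below 0.05 m and contact force between each of lug_a, lug_b and the fingers below 0.1 N and x of lug_b_mid in the frame of tote between -0.112 and 0.112 m and y of lug_b_mid in the frame of tote between -0.087 and 0.087 m), for 0.2 s.
2. the coupler has been lifted out of the tool block (more than 40 mm) in the gripper (distance of coupler_grip from where it was at the start of the episode above 0.045 m and contact force between coupler and the fingers above 1 N), for 0.1 s.
3. the coupler sits squarely on the nipple and its jaws have snapped shut behind the head (value of joint plunger above 0.0075 m and value of joint each of jaw_l, jaw_r below 0.0015 m and z of nipple_tip in the frame of coupler_mouth between 0.02 and 0.03 m and x of nipple_tip in the frame of coupler_mouth between -0.006 and 0.006 m and y of nipple_tip in the frame of coupler_mouth between -0.006 and 0.006 m and angle between the z axis of coupler_grip and the z axis of nipple_tip, either way round below 0.14 rad and contact force between coupler and nipple above 3 N and contact force between coupler and the fingers above 3 N), for 0.2 s.
At the end, for the whole second after the job is handed in: Both forgings at rest in the tote, below its rim, let go. Coupler still gripped (over 3 N), nipple tip in its bore, axes within 8 degrees, both jaws shut (under 1.5 mm), plunger back over 7.5 mm, pressing over 3 N; nipple tip not shifted over 10 mm; all still (all of step 1 and all of step 3 and linear speed of each of lug_a, lug_b, coupler below 0.03 m/s and distance of nipple_tip from where it was at the start of the episode below 0.01 m); the arm keeps its last pose, push and grip.
It fails at once if a bystander, or another tool of the block, is shifted by more than 40 mm (distance of any of hammer, wrench, oil, jar, drift, scraper from where it was at the start of the episode above 0.04 m).
It fails at once if the coupler is rammed onto the nipple with more than 80 N (contact force between coupler and nipple above 80 N).
It also fails if it takes over 61 s, if anything falls off the work surface, if the arm or the gripper's body presses on something with over 40 N, if the wrist force passes 120 N, or if a joint passes its speed limit or range.

## Working session

There is one attempt and no reset: what is moved stays moved. The work goes in short steps, Python scripts to look and compute and a tool call to move; the robot and the scene stay as the last step left them, time stands still between calls to the robot, and variables do not carry over. Pictures are saved under pics/ and viewed, and the job is handed in when it is done.

Besides the shell and the picture viewer there is one more tool, called after ">>>" as name([rows], argument=value, ...), one row to a line, values as JSON. play_rows: Moves the arm, as the interface text tells. Its arguments: {"type":"object","properties":{"moves":{"type":"array"},"squeeze":{"type":"number"}},"required":["moves"]}

```bash
ls -la; mkdir -p pics; cat > h.py <<'E'
import numpy as np,cv2
from station import ctrl,eyes,finish_job,find_in,regions_of,pinpoint
def snap(cam,name):
    d=eyes.get_image(cam); cv2.imwrite(f'pics/{name}.png',d['img'][:,:,::-1]); return d
def ray(d,p):
    K=np.array(d['camera_matrix']);T=np.array(d['cam_to_world'])
    v=np.linalg.inv(K)@[p[0],p[1],1]; v=T[:3,:3]@np.array([v[0],-v[1],-v[2]])
    return T[:3,3],v/np.linalg.norm(v)
def atz(d,p,z):
    o,v=ray(d,p); return o+v*(z-o[2])/v[2]
def tri(*dp):
    A=np.zeros((3,3));b=np.zeros(3);R=[ray(d,p) for d,p in dp]
    for o,v in R:
        M=np.eye(3)-np.outer(v,v);A+=M;b+=M@o
    x=np.linalg.solve(A,b)
    return x,[float(np.linalg.norm((np.eye(3)-np.outer(v,v))@(x-o))) for o,v in R]
def proj(d,X):
    K=np.array(d['camera_matrix']);T=np.array(d['cam_to_world'])
    c=T[:3,:3].T@(np.array(X)-T[:3,3]); c=np.array([c[0],-c[1],-c[2]]); u=K@c; return u[:2]/u[2]
E
python3 - <<'E'
from h import *
np.set_printoptions(precision=3,suppress=True)
o=ctrl.get_obs();print(o,ctrl.grasp_offset,[a for a in dir(ctrl) if a[0]!='_'])
for c in ['scene','side','wrist']:
    d=snap(c,c+'0');print(c,d['cam_to_world'],d['camera_matrix'][0],d.keys())
    for q in ['lug_a_mid','tray_floor','tote','block','coupler_grip','coupler_mouth','nipple_tip','nipple','drift','scraper','coupler']:
        print(q,[(np.round(r['point'],1),round(r['score'],2)) for r in pinpoint(c,q)])
E
```

```text
total 12
drwxr-xr-x  3 agent agent 4096 Dec  7 06:46 .
drwxr-xr-x 23 root  root  4096 Dec  7 06:46 ..
drwxr-xr-x  2 agent agent 4096 Dec  7 06:46 pics
{'t': 0.0, 'q': array([ 1.065,  0.053,  1.614, -0.   ,  1.476, -0.119]), 'dq': array([-0.001, -0.   ,  0.002, -0.   , -0.001,  0.001]), 'effort': array([  0.002, -39.368, -37.018,   0.   ,   0.007,  -0.   ]), 'tool_pos': array([0.235, 0.578, 0.23 ]), 'tool_rot': array([-1.551,  0.304, -0.303]), 'contact_force': array([-0.559,  0.399,  0.414]), 'wrist_torque': array([-0.034,  0.008, -0.019]), 'opening': 0.0853740957518844} 0.0187 ['MotionError', 'get_obs', 'grasp_offset']
scene [[-0.825 -0.471  0.313  0.852]
 [ 0.566 -0.673  0.477  0.504]
 [-0.014  0.57   0.821  1.011]
 [ 0.     0.     0.     1.   ]] [421.331   0.    279.335] dict_keys(['img', 'camera_matrix', 'cam_to_world'])
lug_a_mid [(array([298.9, 240.8]), 0.84), (array([351.2, 232.8]), 0.66), (array([306.9, 176.9]), 0.56), (array([411.5, 248.4]), 0.55)]
tray_floor [(array([227. , 241.9]), 0.65), (array([280. , 232.3]), 0.56)]
tote [(array([372.7, 336.4]), 0.59)]
block [(array([225
[... 948 characters left out ...]
283.1, 323.4]), 0.67)]
coupler_mouth [(array([281.1, 334.2]), 0.84)]
nipple_tip [(array([320.4, 188.7]), 0.45), (array([355.9, 202.6]), 0.37)]
nipple [(array([320.8, 199. ]), 0.43)]
drift [(array([313.5, 326.9]), 0.66)]
scraper [(array([252.8, 333.2]), 0.93), (array([284.7, 333.2]), 0.61)]
coupler [(array([285.3, 332.9]), 0.84)]
wrist [[ 0.378 -0.892 -0.249  0.173]
 [ 0.926  0.364  0.101  0.605]
 [ 0.001 -0.269  0.963  0.375]
 [ 0.     0.     0.     1.   ]] [323.759   0.    278.335] dict_keys(['img', 'camera_matrix', 'cam_to_world'])
lug_a_mid [(array([ 25.4, 293.7]), 0.98)]
tray_floor []
tote []
block []
coupler_grip []
coupler_mouth []
nipple_tip []
nipple []
drift []
scraper []
coupler []
```

View pics/scene0.png

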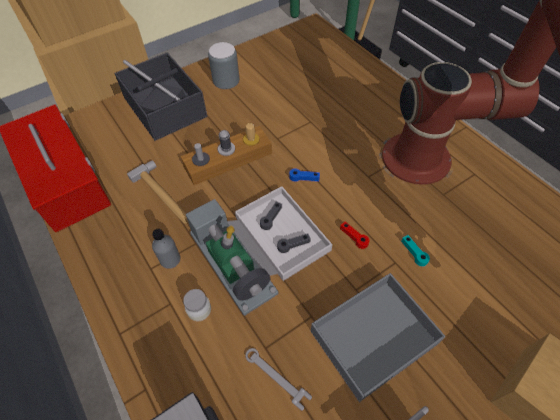

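View pics/side0.png

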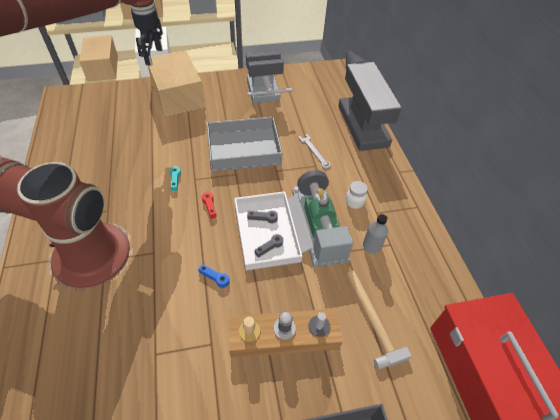

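View pics/wrist0.png

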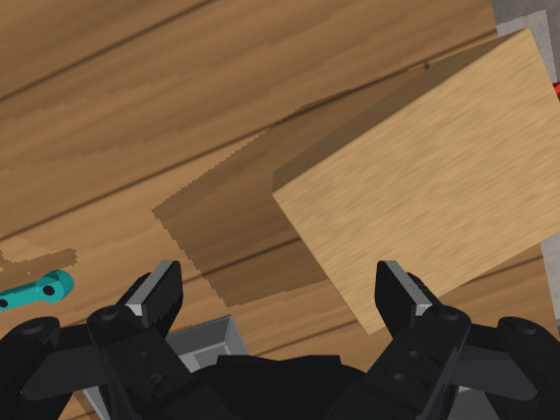

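```bash
python3 - <<'E'
import cv2,numpy as np
a=cv2.imread('pics/scene0.png');b=cv2.imread('pics/side0.png')
r=lambda i,y,x,h,w:cv2.resize(i[y:y+h,x:x+w],(400,300),interpolation=cv2.INTER_CUBIC)
cv2.imwrite('pics/crop0.png',np.vstack([np.hstack([r(a,110,170,75,100),r(b,295,230,75,100)]),np.hstack([r(a,180,190,105,140),r(b,165,230,105,140)])]))
E
```

```text
(no output)
```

View pics/crop0.png

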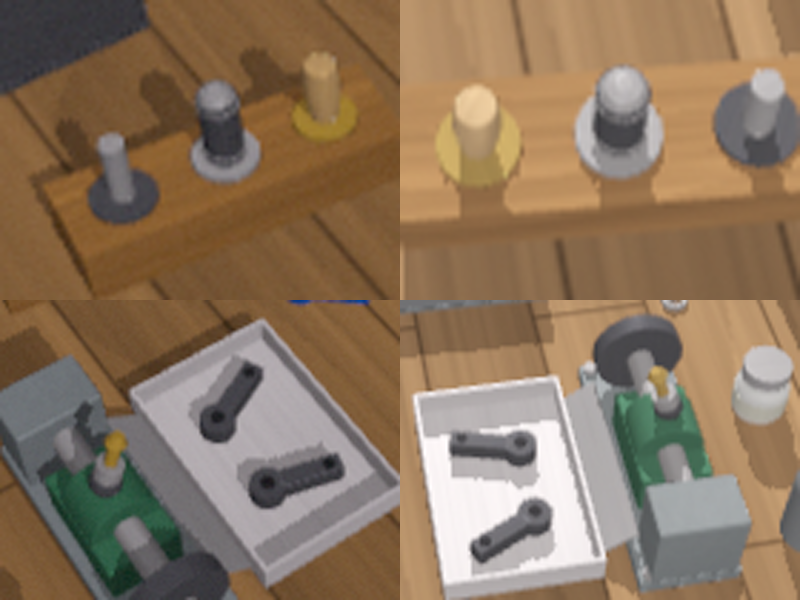

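```bash
python3 - <<'E'
from h import *
np.set_printoptions(precision=3,suppress=True)
S=eyes.get_image('scene');D=eyes.get_image('side')
t=lambda a,b:print(tri((S,a),(D,b)))
print('lugA mid');t((298.9,240.8),(258.3,217.1))
print('bossA');t((283.5,245.8),(272,216.5))
print('bossB');t((266.3,222),(278,241))
print('tray');t((280,232.3),(267.1,230.1))
print('nip tip');t((228.5,225.3),(320.4,188.7))
print('nip org');t((228.2,243.7),(320.8,199))
print('coupgrip');t((224.9,139.3),(283.1,323.4))
print('mouth');t((228.6,154.8),(281.1,334.2))
print('drift');t((203.5,163.7),(313.5,326.9))
print('scraper');t((248.6,146),(252.8,333.2))
print('tote');t((372.7,336.4),(241.8,145.4))
print('bossB end');t((278.2,204.5),(259,252.5))
E
```

```text
lugA mid
(array([0.489, 0.04 , 0.012]), [0.00383349366551784, 0.003833493665517752])
bossA
(array([0.532, 0.031, 0.015]), [0.0017578185031189345, 0.0017578185031187983])
bossB
(array([ 0.53 , -0.06 ,  0.017]), [0.003835282377897554, 0.0038352823778977137])
tray
(array([ 0.511, -0.013,  0.009]), [0.000450187488014421, 0.00045018748801430784])
nip tip
(array([ 0.656, -0.015,  0.171]), [0.00018954471587254976, 0.00018954471587243052])
nip org
(array([ 0.668, -0.005,  0.112]), [0.0016282179431023616, 0.0016282179431025509])
coupgrip
(array([ 0.488, -0.338,  0.089]), [0.00015408377412843806, 0.00015408377412833412])
mouth
(array([ 0.486, -0.337,  0.02 ]), [0.0003080862529464456, 0.0003080862529464468])
drift
(array([ 0.57 , -0.338,  0.032]), [0.0022513851345392953, 0.002251385134539259])
scraper
(array([ 0.417, -0.325,  0.028]), [0.00018554590216058933, 0.00018554590216063871])
tote
(array([0.492, 0.356, 0.012]), [0.004400736608835025, 0.004400736608835191])
bossB end
(array([ 0.469, -0.09 ,  0.018]), [0.0038069252504352624, 0.003806925250435356])
```

>>> play_rows([
  {"x": 1.6,"y": -3.6,"turn": 1.4},
  {"x": 1.6,"y": -3.6,"turn": 1.4},
  {"x": 1.6,"y": -3.6,"turn": 1.4},
  {"x": 1.6,"y": -3.6,"turn": 1.4},
  {"x": 1.6,"y": -3.6,"turn": 1.4},
  {"x": 1.6,"y": -3.6,"turn": 1.4},
  {"x": 1.6,"y": -3.6,"turn": 1.4},
  {"x": 1.6,"y": -3.6,"turn": 1.4},
])

```text
invalid input
```

>>> play_rows([
  {"x": 1.6,"y": -3.6},
  {"x": 1.6,"y": -3.6},
  {"x": 1.6,"y": -3.6},
  {"x": 1.6,"y": -3.6},
  {"x": 1.2,"y": -3.6},
  {"x": 1.2,"y": -2},
  {"x": 0},
])

```text
invalid input
```

```bash
python3 - <<'E'
from h import *
np.set_printoptions(precision=3,suppress=True)
o=ctrl.get_obs();print(o['t'],o['tool_pos'],o['contact_force'])
d=snap('wrist','wrist1');print(d['cam_to_world'])
import pickle;pickle.dump(d,open('w1.pkl','wb'))
for q in ['lug_a_mid','tray_floor','nipple_tip','nipple']:
    for r in pinpoint('wrist',q): print(q,np.round(r['point'],1),round(r['score'],2),atz(d,r['point'],0.02))
E
```

```text
1.9 [0.236 0.579 0.231] [ 0.436  0.714 -0.6  ]
[[ 0.378 -0.892 -0.249  0.173]
 [ 0.926  0.364  0.101  0.605]
 [ 0.001 -0.269  0.963  0.375]
 [ 0.     0.     0.     1.   ]]
lug_a_mid [ 25.7 294.5] 0.76 [0.247 0.24  0.02 ]
```

View pics/wrist1.png

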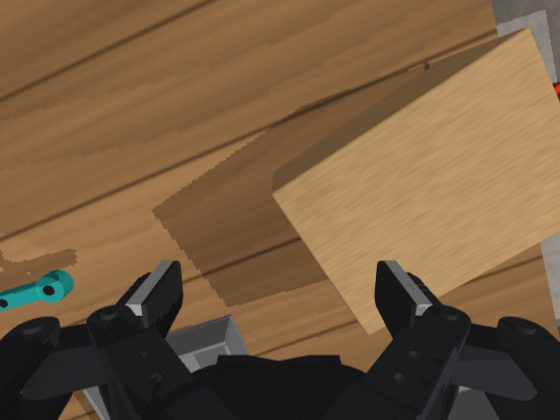

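>>> play_rows([
  {"x": 1.6,"y": -3.6,"z": 0,"turn": 1.4,"jaw": 8.5},
], squeeze=40)

```text
t: 2.23
tool_pos: [0.2501, 0.5457, 0.2308]
tool_rot: [-1.551, 0.282, -0.279]
contact_force: [1.4, -0.0, 1.1]
opening: 0.0853
```

>>> play_rows([
  {"x": 1.6,"y": -3.6,"z": 0,"turn": 1.4,"jaw": 8.5},
  {"x": 1.6,"y": -3.6,"z": 0,"turn": 1.4,"jaw": 8.5},
  {"x": 1.6,"y": -3.6,"z": 0,"turn": 1.4,"jaw": 8.5},
  {"x": 1.6,"y": -3.6,"z": 0,"turn": 1.4,"jaw": 8.5},
  {"x": 1.6,"y": -3.6,"z": 0,"turn": 1.4,"jaw": 8.5},
  {"x": 1.6,"y": -3.6,"z": 0,"turn": 1.4,"jaw": 8.5},
  {"x": 1.6,"y": -3.6,"z": 0,"turn": 1.4,"jaw": 8.5},
  {"x": 1.6,"y": -3.6,"z": 0,"turn": 1.4,"jaw": 8.5},
])

```text
t: 2.9
tool_pos: [0.3801, 0.2531, 0.2316]
tool_rot: [-1.566, 0.129, -0.13]
contact_force: [0.9, 0.1, 0.7]
opening: 0.0848
```

>>> play_rows([
  {"x": 1.6,"y": -3.6,"z": 0,"turn": 0,"jaw": 6},
  {"x": 1.6,"y": -3.6,"z": 0,"turn": 0,"jaw": 6},
  {"x": 1.6,"y": -3.6,"z": 0,"turn": 0,"jaw": 6},
  {"x": 1.4,"y": -3.6,"z": 0,"turn": 0,"jaw": 6},
  {"x": 1,"y": -3.6,"z": 0,"turn": 0,"jaw": 6},
  {"x": 1,"y": -2,"z": 0,"turn": 0,"jaw": 6},
  {"x": 0,"y": 0,"z": 0,"turn": 0,"jaw": 6},
])

```text
t: 3.48
tool_pos: [0.4629, 0.0513, 0.2315]
tool_rot: [-1.568, 0.135, -0.136]
contact_force: [-0.1, 0.5, 0.2]
opening: 0.06
```

```bash
python3 - <<'E'
from h import *
np.set_printoptions(precision=3,suppress=True)
o=ctrl.get_obs();print(o['t'],o['tool_pos'],o['contact_force'])
d=snap('wrist','wrist2');print(d['cam_to_world'])
import pickle;pickle.dump(d,open('w2.pkl','wb'))
for q in ['lug_a_mid','tray_floor','nipple_tip','nipple']:
    for r in pinpoint('wrist',q): print(q,np.round(r['point'],1),round(r['score'],2),atz(d,r['point'],0.02))
E
```

```text
3.4833 [0.463 0.051 0.232] [-0.104  0.459  0.203]
[[ 0.172 -0.949 -0.266  0.396]
 [ 0.985  0.166  0.047  0.064]
 [-0.    -0.27   0.963  0.376]
 [ 0.     0.     0.     1.   ]]
lug_a_mid [305.1  72.8] 0.82 [0.356 0.098 0.02 ]
lug_a_mid [85.9 87.9] 0.63 [ 0.331 -0.127  0.02 ]
lug_a_mid [275.9 208. ] 0.57 [0.491 0.044 0.02 ]
tray_floor [234.2 225.5] 0.96 [ 0.504 -0.007  0.02 ]
```

View pics/wrist2.png

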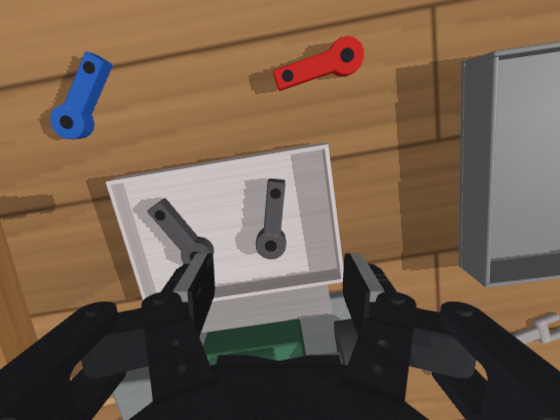

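```bash
python3 - <<'E'
from h import *
import pickle
np.set_printoptions(precision=3,suppress=True)
d=pickle.load(open('w2.pkl','rb'))
zt=0.028
for n,p in dict(Aend=(276,183),Ahole=(275.5,193),Aboss=(270,244),Bhole=(160,215),Bboss=(197,250),tTL=(107,182),tTR=(327,145),tBR=(342,281)).items(): print(n,atz(d,p,zt if n[0]!='t' else .036))
im=d['img'][140:290,100:350];cv2.imwrite('pics/c2.png',cv2.resize(im[:,:,::-1],(800,480),interpolation=cv2.INTER_CUBIC))
E
```

```text
Aend [0.461 0.05  0.028]
Ahole [0.472 0.047 0.028]
Aboss [0.53  0.03  0.028]
Bhole [ 0.475 -0.085  0.028]
Bboss [ 0.523 -0.054  0.028]
tTL [ 0.428 -0.127  0.036]
tTR [0.43  0.109 0.036]
tBR [0.587 0.105 0.036]
```

View pics/c2.png

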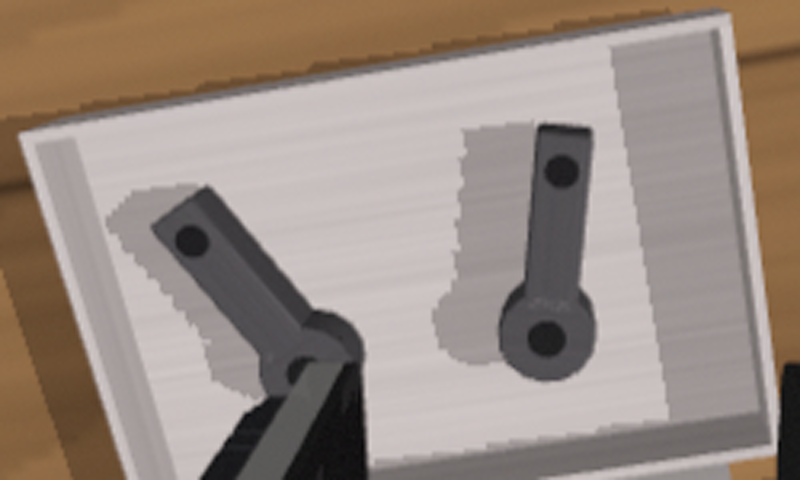

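```bash
python3 - <<'E'
from h import *
import pickle
np.set_printoptions(precision=3,suppress=True)
d=pickle.load(open('w2.pkl','rb'))
for n,(h,b) in dict(A=((275.3,193.1),(270.6,245.6)),B=((160,215),(195,256))).items():
    h=atz(d,h,.028);b=atz(d,b,.028);v=b-h;L=np.linalg.norm(v);v/=L
    print(n,h,b,L,np.degrees(np.arctan2(v[1],v[0])),b-.042*v)
o=ctrl.get_obs()
from scipy.spatial.transform import Rotation as R
M=R.from_rotvec(o['tool_rot']).as_matrix();print(M, np.degrees(np.arctan2(M[1,2],M[0,2])))
E
```

```text
A [0.472 0.047 0.028] [0.532 0.031 0.028] 0.062079879146535205 -15.068578512333943 [0.492 0.042 0.028]
B [ 0.475 -0.085  0.028] [ 0.53  -0.058  0.028] 0.06120159984251441 25.828134109621367 [ 0.492 -0.076  0.028]
[[ 0.986 -0.     0.165]
 [-0.165  0.     0.986]
 [-0.    -1.     0.   ]] 80.52591430941456
```

```bash
python3 - <<'E'
from h import *
import pickle
np.set_printoptions(precision=4,suppress=True)
d=pickle.load(open('w2.pkl','rb'))
S=eyes.get_image('scene');D=eyes.get_image('side')
print(tri((S,(280,232.3)),(D,(267.1,230.1)),(d,(234.2,225.5))))
print(tri((S,(298.9,240.8)),(D,(258.3,217.1)),(d,(275.9,208))))
p=pinpoint('side','tray_floor');print([(x['point'],x['score']) for x in p])
p=pinpoint('scene','tray_floor');print([(x['point'],x['score']) for x in p])
# known size scale: tray TL-TR outer 0.240 => height
for z in (.02,.03,.04,.05):
  print(z,np.linalg.norm(atz(d,(107,182),z)-atz(d,(327,145),z)),np.linalg.norm(atz(d,(342,281),z)-atz(d,(327,145),z)))
snap('scene','s3')
E
```

```text
(array([ 0.5098, -0.0116,  0.0068]), [0.0022881588512733307, 0.0009200085541098645, 0.002712457680514862])
(array([0.4906, 0.0415, 0.0126]), [0.004707611006677401, 0.003964092941575518, 0.003472705187906551])
[([268.0, 230.1], 0.87)]
[([282.7, 234.9], 0.74), ([274.0, 376.6], 0.27)]
0.02 0.24678370702169036 0.16439813714914714
0.03 0.23984387196809828 0.1597750768640829
0.04 0.23290403691450623 0.15515201657901875
0.05 0.22596420186091407 0.1505289562939546
```

>>> play_rows([
  {"x": 1.4,"y": -0.4,"z": -3.5,"turn": -2.8,"jaw": 4.5},
  {"x": 1.4,"y": -0.45,"z": -3.5,"turn": -2.7,"jaw": 4.5},
  {"x": 0,"y": 0,"z": -4,"turn": 0,"jaw": 4.5},
  {"x": 0,"y": 0,"z": -4,"turn": 0,"jaw": 4.5},
  {"x": 0,"y": 0,"z": -3,"turn": 0,"jaw": 4.5},
  {"x": 0,"y": 0,"z": -1.5,"turn": 0,"jaw": 4.5},
  {"x": 0,"y": 0,"z": 0,"turn": 0,"jaw": 4.5},
])

```text
t: 4.57
tool_pos: [0.4857, 0.0468, 0.0315]
tool_rot: [-1.562, 0.213, -0.199]
contact_force: [0.1, 0.8, -0.1]
opening: 0.0448
```

```bash
python3 - <<'E'
from h import *
snap('wrist','w3');print(ctrl.get_obs())
E
```

```text
{'t': 4.6167, 'q': array([-5.65162891e-02, -5.33138718e-02,  2.07138446e+00,  5.46770068e-05,
        1.12852288e+00, -1.36498610e+00]), 'dq': array([-0.00019323, -0.04607539, -0.05475224,  0.00176258,  0.00361298,
        0.00011968]), 'effort': array([-5.48222428e-02, -2.75875390e+01, -3.01630783e+01, -4.13361675e-03,
       -2.51199736e-02,  3.96252481e-04]), 'tool_pos': array([0.48781126, 0.04673382, 0.03422415]), 'tool_rot': array([-1.56128807,  0.20988017, -0.20202219]), 'contact_force': array([-0.29173548, -0.27545223, -0.65403612]), 'wrist_torque': array([ 0.01524526, -0.00836642, -0.09363745]), 'opening': 0.044740018537761245}
```

View pics/w3.png

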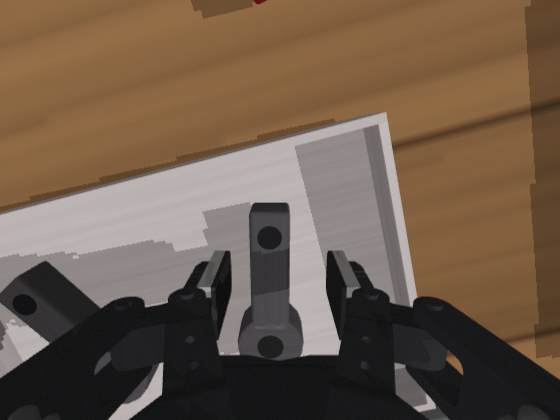

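>>> play_rows([
  {"x": 0.2,"y": -0.45,"z": -1.2,"turn": 0,"jaw": 4.5},
  {"x": 0,"y": 0,"z": -0.9,"turn": 0,"jaw": 4.5},
  {"x": 0,"y": 0,"z": -0.4,"turn": 0,"jaw": 4.5},
  {"x": 0,"y": 0,"z": 0,"turn": 0,"jaw": 4.5},
])

```text
t: 4.95
tool_pos: [0.4914, 0.0417, 0.0108]
tool_rot: [-1.561, 0.207, -0.206]
contact_force: [-0.5, 0.8, -0.0]
opening: 0.0451
```

>>> play_rows([
  {"x": 0,"y": 0,"z": -0.1,"turn": 0,"jaw": 0.5},
  {"x": 0,"y": 0,"z": 0,"turn": 0,"jaw": 0.5},
  {"x": 0,"y": 0,"z": 0,"turn": 0,"jaw": 0.5},
  {"x": 0,"y": 0,"z": 0,"turn": 0,"jaw": 0.5},
  {"x": 0,"y": 0,"z": 0,"turn": 0,"jaw": 0.5},
], squeeze=60)

```text
t: 5.37
tool_pos: [0.4924, 0.0418, 0.011]
tool_rot: [-1.561, 0.205, -0.207]
contact_force: [-0.2, -0.9, 2.3]
opening: 0.0186
```

>>> play_rows([
  {"x": 0,"y": 0,"z": 2,"turn": 0,"jaw": 0.5},
  {"x": 0,"y": 0,"z": 4,"turn": 0,"jaw": 0.5},
  {"x": 0,"y": 1,"z": 4,"turn": 0,"jaw": 0.5},
  {"x": 0,"y": 3,"z": 2.5,"turn": 0,"jaw": 0.5},
  {"x": 0,"y": 4,"z": 0,"turn": 0,"jaw": 0.5},
  {"x": 0,"y": 4,"z": 0,"turn": 0,"jaw": 0.5},
  {"x": 0,"y": 4,"z": 0,"turn": 0,"jaw": 0.5},
  {"x": 0,"y": 3,"z": 0,"turn": 0,"jaw": 0.5},
])

```text
t: 6.03
tool_pos: [0.491, 0.2344, 0.1352]
tool_rot: [-1.56, 0.206, -0.205]
contact_force: [-0.6, 0.2, -2.2]
opening: 0.0189
```

```bash
python3 - <<'E'
from h import *
np.set_printoptions(precision=4,suppress=True)
d=snap('wrist','w4');print(ctrl.get_obs()['tool_pos'])
import pickle;pickle.dump(d,open('w4.pkl','wb'))
for c in ('wrist','side','scene'):
  D=eyes.get_image(c)
  for r in pinpoint(c,'tote'): print(c,r['point'],r['score'],atz(D,r['point'],0.0))
E
```

```text
[0.4906 0.2383 0.1352]
wrist [280.0, 272.8] 0.65 [0.5605 0.2228 0.    ]
wrist [411.1, 166.9] 0.59 [0.4927 0.3582 0.    ]
side [241.5, 148.2] 0.7 [0.4866 0.3584 0.    ]
scene [371.4, 335.6] 0.9 [0.4933 0.3499 0.    ]
```

View pics/w4.png

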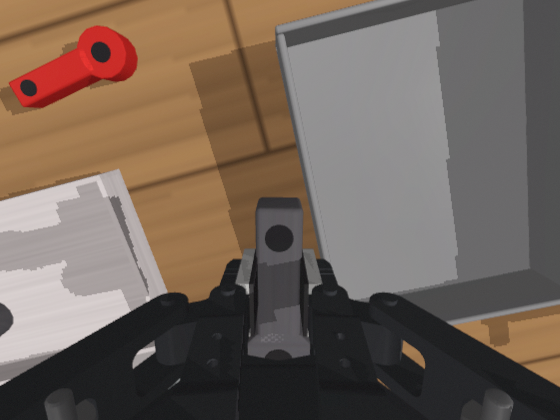

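>>> play_rows([
  {"x": -0.2,"y": 4,"z": 0,"turn": 0,"jaw": 0.5},
  {"x": -0.2,"y": 4,"z": 0,"turn": 0,"jaw": 0.5},
  {"x": 0,"y": 4,"z": 0,"turn": 0,"jaw": 0.5},
  {"x": 0,"y": 3,"z": -2.5,"turn": 2,"jaw": 0.5},
  {"x": 0,"y": 0,"z": -4,"turn": 3,"jaw": 0.5},
  {"x": 0,"y": 0,"z": -3,"turn": 3,"jaw": 0.5},
  {"x": 0,"y": 0,"z": -1.5,"turn": 0,"jaw": 0.5},
  {"x": 0,"y": 0,"z": 0,"turn": 0,"jaw": 0.5},
])

```text
t: 7.05
tool_pos: [0.4846, 0.3786, 0.0196]
tool_rot: [-1.575, 0.105, -0.092]
contact_force: [-1.0, -0.6, -1.1]
opening: 0.0185
```

>>> play_rows([
  {"x": 0,"y": 0.6,"z": -0.5,"turn": 0,"jaw": 0.5},
  {"x": 0,"y": 0,"z": -0.1,"turn": 0,"jaw": 0.5},
  {"x": 0,"y": 0,"z": 0,"turn": 0,"jaw": 4.5},
  {"x": 0,"y": 0,"z": 0,"turn": 0,"jaw": 4.5},
  {"x": 0,"y": 0,"z": 1,"turn": 0,"jaw": 4.5},
  {"x": 0,"y": 0,"z": 3,"turn": 0,"jaw": 4.5},
  {"x": 0,"y": 0,"z": 4,"turn": 0,"jaw": 4.5},
  {"x": 0,"y": -2,"z": 3.5,"turn": 2,"jaw": 4.5},
])

```text
t: 7.72
tool_pos: [0.4881, 0.3698, 0.138]
tool_rot: [-1.567, 0.065, -0.069]
contact_force: [0.7, 0.2, 1.1]
opening: 0.0454
```

>>> play_rows([
  {"x": 0,"y": -3.5,"z": 1,"turn": 3,"jaw": 4.5},
  {"x": 0,"y": -4,"z": 0,"turn": 3,"jaw": 4.5},
  {"x": 0,"y": -4,"z": 0,"turn": 3,"jaw": 4.5},
  {"x": 0,"y": -4,"z": 0,"turn": 3,"jaw": 4.5},
  {"x": 0,"y": -4,"z": 0,"turn": 3,"jaw": 4.5},
  {"x": 0,"y": -4,"z": 0,"turn": 3,"jaw": 4.5},
  {"x": 0,"y": -4,"z": 0,"turn": 3,"jaw": 4.5},
  {"x": 0,"y": -4,"z": 0,"turn": 3,"jaw": 4.5},
])

```text
t: 8.38
tool_pos: [0.4881, 0.051, 0.1467]
tool_rot: [-1.556, -0.265, 0.259]
contact_force: [0.4, -0.7, 0.3]
opening: 0.0449
```

>>> play_rows([
  {"x": 0,"y": -4,"z": 0,"turn": 3,"jaw": 4.5},
  {"x": 0,"y": -3.5,"z": 0,"turn": 2,"jaw": 4.5},
  {"x": 0,"y": -2,"z": 0,"turn": 2,"jaw": 4.5},
  {"x": 0,"y": 0,"z": -2,"turn": 0,"jaw": 4.5},
  {"x": 0,"y": 0,"z": 0,"turn": 0,"jaw": 4.5},
])

```text
t: 8.8
tool_pos: [0.4866, -0.0433, 0.1236]
tool_rot: [-1.541, -0.352, 0.354]
contact_force: [-1.0, 0.6, -1.3]
opening: 0.0451
```

```bash
python3 - <<'E'
from h import *
np.set_printoptions(precision=4,suppress=True)
d=snap('wrist','w5');o=ctrl.get_obs();print(o['tool_pos'])
from scipy.spatial.transform import Rotation as R
M=R.from_rotvec(o['tool_rot']).as_matrix();print(np.degrees(np.arctan2(M[1,2],M[0,2])))
import pickle;pickle.dump(d,open('w5.pkl','wb'))
for c in ('wrist',):
  for r in pinpoint(c,'lug_a_mid'): print(c,r['point'],r['score'],atz(d,r['point'],0.016))
E
```

```text
[ 0.4868 -0.0425  0.1241]
115.8497506196154
wrist [519.4, 131.7] 0.65 [0.3541 0.0962 0.016 ]
```

View pics/w5.png

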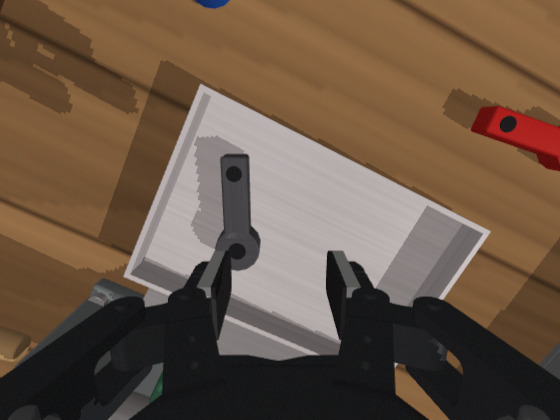

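```bash
python3 - <<'E'
from h import *
np.set_printoptions(precision=4,suppress=True)
import pickle;d=pickle.load(open('w5.pkl','rb'))
h=atz(d,(234,174),.027);b=atz(d,(238,250),.027);v=(b-h);L=np.linalg.norm(v);v/=L
print(h,b,L,np.degrees(np.arctan2(v[1],v[0])),b-.042*v)
E
```

```text
[ 0.4751 -0.0849  0.027 ] [ 0.5298 -0.0575  0.027 ] 0.06116926414805292 26.611054448923536 [ 0.4923 -0.0763  0.027 ]
```

>>> play_rows([
  {"x": 0.55,"y": -3.4,"z": -1,"turn": 0.8,"jaw": 4.5},
  {"x": 0,"y": 0,"z": -4,"turn": 0,"jaw": 4.5},
  {"x": 0,"y": 0,"z": -3,"turn": 0,"jaw": 4.5},
  {"x": 0,"y": 0,"z": -1,"turn": 0,"jaw": 4.5},
  {"x": 0,"y": 0,"z": 0,"turn": 0,"jaw": 4.5},
  {"x": 0,"y": 0,"z": 0,"turn": 0,"jaw": 4.5},
])

```text
t: 9.4
tool_pos: [0.4939, -0.0757, 0.0354]
tool_rot: [-1.54, -0.368, 0.366]
contact_force: [0.2, 0.2, 0.2]
opening: 0.0454
```

>>> play_rows([
  {"x": -0.1,"y": 0,"z": -1.3,"turn": 0,"jaw": 4.5},
  {"x": 0,"y": 0,"z": -0.9,"turn": 0,"jaw": 4.5},
  {"x": 0,"y": 0,"z": -0.3,"turn": 0,"jaw": 4.5},
  {"x": 0,"y": 0,"z": 0,"turn": 0,"jaw": 0.5},
  {"x": 0,"y": 0,"z": 0,"turn": 0,"jaw": 0.5},
  {"x": 0,"y": 0,"z": 0,"turn": 0,"jaw": 0.5},
  {"x": 0,"y": 0,"z": 0,"turn": 0,"jaw": 0.5},
  {"x": 0,"y": 0,"z": 0,"turn": 0,"jaw": 0.5},
])

```text
t: 10.07
tool_pos: [0.4932, -0.0765, 0.0105]
tool_rot: [-1.541, -0.367, 0.365]
contact_force: [-0.7, 0.4, 4.7]
opening: 0.0184
```

>>> play_rows([
  {"x": 0,"y": 0,"z": 2,"turn": 0,"jaw": 0.5},
  {"x": 0,"y": 0,"z": 4,"turn": 0,"jaw": 0.5},
  {"x": 0,"y": 1,"z": 4,"turn": -3,"jaw": 0.5},
  {"x": 0,"y": 3,"z": 2.5,"turn": -3,"jaw": 0.5},
  {"x": 0,"y": 4,"z": 0,"turn": -3,"jaw": 0.5},
  {"x": 0,"y": 4,"z": 0,"turn": -3,"jaw": 0.5},
  {"x": 0,"y": 4,"z": 0,"turn": -3,"jaw": 0.5},
  {"x": 0,"y": 4,"z": 0,"turn": -3,"jaw": 0.5},
])

```text
t: 10.73
tool_pos: [0.4912, 0.1255, 0.1337]
tool_rot: [-1.568, -0.117, 0.118]
contact_force: [0.1, 0.5, -3.4]
opening: 0.0184
```

>>> play_rows([
  {"x": 0,"y": 4,"z": 0,"turn": -3,"jaw": 0.5},
  {"x": 0,"y": 4,"z": 0,"turn": -3,"jaw": 0.5},
  {"x": 0,"y": 4,"z": 0,"turn": -3,"jaw": 0.5},
  {"x": 0,"y": 4,"z": 0,"turn": -3,"jaw": 0.5},
  {"x": 0,"y": 0,"z": 0,"turn": 0,"jaw": 0.5},
])

```text
t: 11.15
tool_pos: [0.4907, 0.2896, 0.1335]
tool_rot: [-1.567, 0.043, -0.04]
contact_force: [-0.6, -1.2, -3.1]
opening: 0.0186
```

```bash
python3 - <<'E'
from h import *
np.set_printoptions(precision=4,suppress=True)
d=snap('wrist','w6');o=ctrl.get_obs();print(o['tool_pos'],o['tool_rot'])
E
```

```text
[0.4909 0.2867 0.1333] [-1.5706  0.0423 -0.0394]
```

View pics/w6.png

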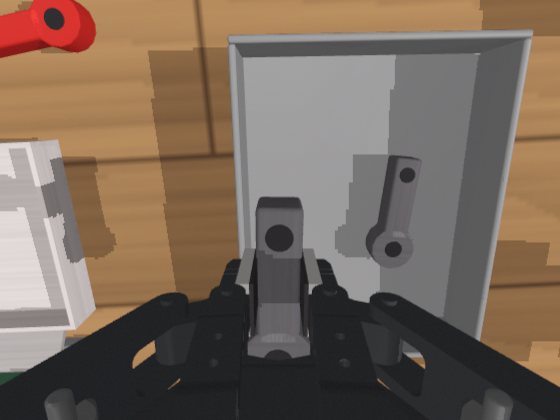

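>>> play_rows([
  {"x": -0.3,"y": 2.8,"z": 0,"turn": 0,"jaw": 0.5},
  {"x": 0,"y": 0,"z": -4,"turn": 0,"jaw": 0.5},
  {"x": 0,"y": 0,"z": -4,"turn": 0,"jaw": 0.5},
  {"x": 0,"y": 0,"z": -3,"turn": 0,"jaw": 0.5},
  {"x": 0,"y": 0,"z": -1,"turn": 0,"jaw": 0.5},
  {"x": 0,"y": 0,"z": 0,"turn": 0,"jaw": 0.5},
])

```text
t: 11.7
tool_pos: [0.4877, 0.3103, 0.0127]
tool_rot: [-1.573, 0.049, -0.041]
contact_force: [0.3, 0.1, -2.3]
opening: 0.0186
```

>>> play_rows([
  {"x": 0,"y": 0,"z": 0,"turn": 0,"jaw": 4},
  {"x": 0,"y": 0,"z": 0,"turn": 0,"jaw": 4},
  {"x": 0,"y": 0,"z": 0.5,"turn": 0,"jaw": 4},
  {"x": 0,"y": 0,"z": 3,"turn": 0,"jaw": 4},
  {"x": 0,"y": 0,"z": 4,"turn": 0,"jaw": 4},
  {"x": 0,"y": 0,"z": 4,"turn": 0,"jaw": 6},
  {"x": 1,"y": -2,"z": 3,"turn": 0,"jaw": 8},
  {"x": 1,"y": -2.5,"z": 3,"turn": 0,"jaw": 8},
])

```text
t: 12.37
tool_pos: [0.5098, 0.2675, 0.1934]
tool_rot: [-1.569, 0.039, -0.046]
contact_force: [1.0, 0.7, -1.0]
opening: 0.0746
```

>>> play_rows([
  {"x": 1,"y": -2.5,"z": 3,"turn": 0,"jaw": 8},
  {"x": 1,"y": -3.5,"z": 1,"turn": 0,"jaw": 8},
  {"x": 0,"y": -4,"z": 0,"turn": 0,"jaw": 8},
  {"x": 0,"y": -4,"z": 0,"turn": 0,"jaw": 8},
  {"x": 0,"y": -3,"z": 0,"turn": 0,"jaw": 8},
  {"x": 0,"y": 0,"z": 0,"turn": 0,"jaw": 8},
  {"x": 0,"y": 0,"z": 0,"turn": 0,"jaw": 8},
])

```text
t: 12.95
tool_pos: [0.5296, 0.0953, 0.2307]
tool_rot: [-1.57, 0.046, -0.049]
contact_force: [0.6, 0.6, 0.7]
opening: 0.0799
```

```bash
python3 - <<'E'
from h import *
import pickle
np.set_printoptions(precision=4,suppress=True)
d=snap('wrist','w7');o=ctrl.get_obs();print(o['tool_pos'],o['tool_rot'])
P={q:[(r['point'],r['score']) for r in pinpoint('wrist',q)] for q in ('nipple_tip','nipple')};print(P)
pickle.dump(d,open('w7.pkl','wb'))
d=snap('scene','s7')
E
```

```text
[0.5295 0.0964 0.2304] [-1.5698  0.0445 -0.0471]
{'nipple_tip': [], 'nipple': []}
```

View pics/w7.png

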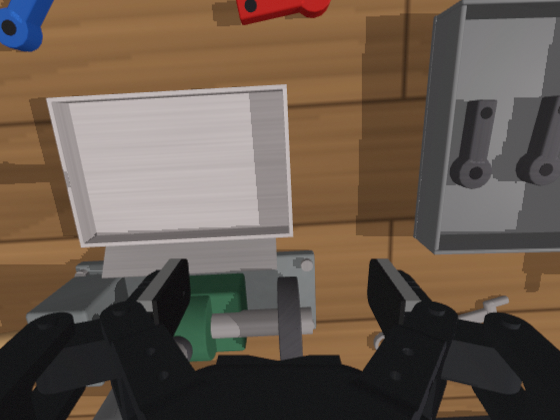

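View pics/s7.png

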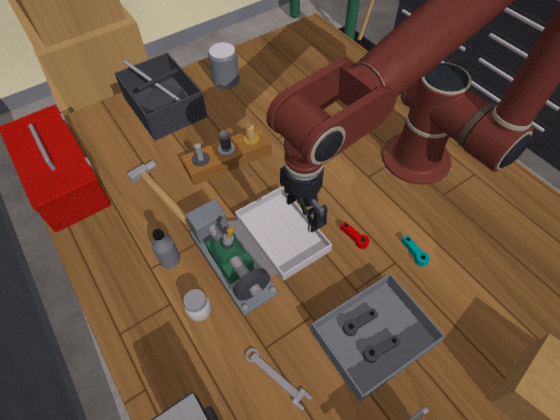

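>>> play_rows([
  {"x": 0.5,"y": -2,"z": 3,"turn": 0,"jaw": 8},
  {"x": 0.5,"y": -2,"z": 3,"turn": 0,"jaw": 8},
  {"x": 0.5,"y": -2,"z": 3,"turn": 0,"jaw": 8},
  {"x": 0.5,"y": -3,"z": 1,"turn": 0,"jaw": 8},
  {"x": 0.5,"y": -3,"z": 0,"turn": 0,"jaw": 8},
  {"x": 0,"y": 0,"z": 0,"turn": 0,"jaw": 8},
  {"x": 0,"y": 0,"z": 0,"turn": 0,"jaw": 8},
])

```text
t: 13.73
tool_pos: [0.5545, -0.0232, 0.3293]
tool_rot: [-1.57, 0.045, -0.045]
contact_force: [0.3, 0.8, 0.2]
opening: 0.0799
```

```bash
python3 - <<'E'
from h import *
import pickle
np.set_printoptions(precision=4,suppress=True)
d=snap('wrist','w8');o=ctrl.get_obs();print(o['tool_pos'],o['tool_rot'])
P={q:[(r['point'],r['score']) for r in pinpoint('wrist',q)] for q in ('nipple_tip','nipple')};print(P)
pickle.dump((d,P),open('w8.pkl','wb'))
im=d['img'][150:330,160:400];cv2.imwrite('pics/c8.png',cv2.resize(im[:,:,::-1],(800,600),interpolation=cv2.INTER_CUBIC))
for z in(0.16,.17,.18): print(proj(d,(0.656,-.015,z)))
E
```

```text
[ 0.5542 -0.0224  0.3289] [-1.5696  0.0449 -0.0436]
{'nipple_tip': [([293.6, 283.1], 0.66)], 'nipple': [([291.2, 274.4], 0.84)]}
[290.7212 282.9686]
[291.0846 287.6289]
[291.4695 292.563 ]
```

View pics/c8.png

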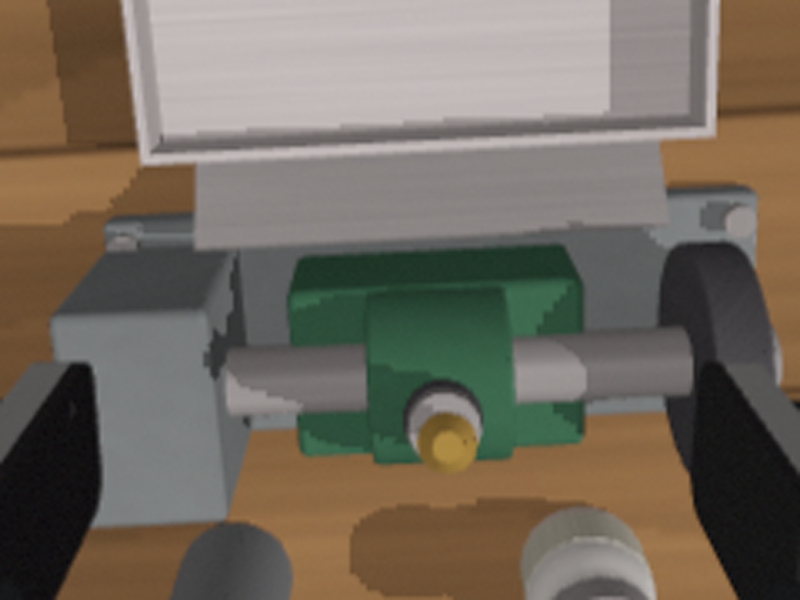

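```bash
python3 - <<'E'
import cv2,numpy as np
a=cv2.imread('pics/scene0.png');b=cv2.imread('pics/side0.png')
r=lambda i,y,x:cv2.resize(i[y:y+50,x:x+40],(400,500),interpolation=cv2.INTER_CUBIC)
cv2.imwrite('pics/c9.png',np.hstack([r(a,215,205),r(b,175,300)]))
E
```

```text
(no output)
```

View pics/c9.png

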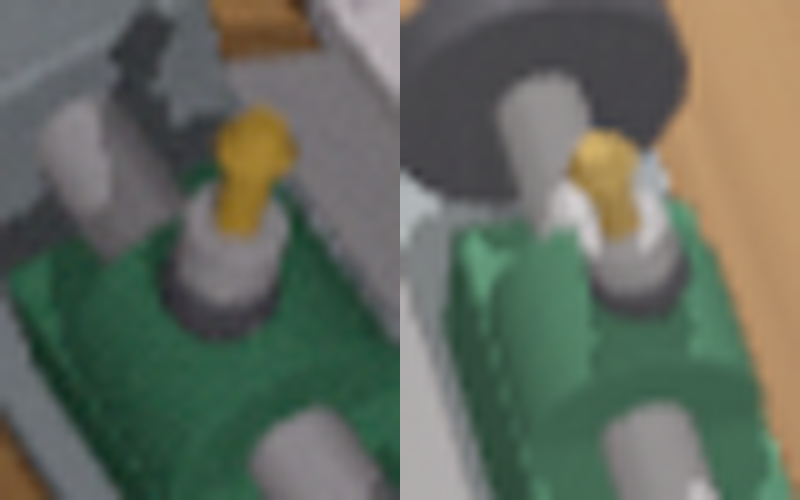

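```bash
cat > fitn.py <<'E'
from h import *
import pickle
from scipy.optimize import least_squares
np.set_printoptions(precision=4,suppress=True)
S=eyes.get_image('scene');D=eyes.get_image('side');W=pickle.load(open('w8.pkl','rb'))[0]
obs=[(S,(230.8,227.1),0),(S,(228.2,237.8),.036),(S,(226.8,244),'s'),(D,(320.3,189.3),0),(D,(321.7,197.8),.036),(D,(323.6,203),'s'),(W,(294.7,284.1),0),(W,(293,275.7),.042)]
def res(p):
    a=np.array([p[3],p[4],np.sqrt(1-p[3]**2-p[4]**2)])
    return np.concatenate([(proj(d,p[:3]-a*(p[5] if s=='s' else s))-u)/(1.5 if d is W else 1) for d,u,s in obs])
r=least_squares(res,[.656,-.015,.17,-.3,0,.06]);p=r.x
print(p,'lean',np.degrees(np.arcsin(np.hypot(p[3],p[4]))),'az',np.degrees(np.arctan2(p[4],p[3])));print(r.fun.reshape(-1,2))
J=np.linalg.inv(r.jac.T@r.jac);print(np.sqrt(np.diag(J)))
E
python3 fitn.py
```

```text
[ 0.655  -0.0111  0.1639 -0.2699  0.0148  0.0637] lean 15.679836762832467 az 176.864776089526
[[-0.9475  0.8238]
 [-0.3214 -0.5037]
 [-0.3718  0.1834]
 [-0.8679  0.0086]
 [-0.208  -0.6941]
 [-0.5924 -0.1575]
 [-0.1431 -0.2617]
 [-0.1836  0.0142]]
[0.0013 0.0012 0.0018 0.0321 0.0355 0.0037]
```

>>> play_rows([
  {"x": 1.8,"y": -3,"z": 0,"turn": 0,"jaw": 8},
  {"x": 1.8,"y": -3,"z": -1,"turn": 0,"jaw": 8},
  {"x": 1.8,"y": -3,"z": -2,"turn": 0,"jaw": 8},
  {"x": 1.8,"y": -3,"z": -2,"turn": 0,"jaw": 8},
  {"x": 1.8,"y": -3,"z": -2,"turn": 0,"jaw": 8},
  {"x": 1.5,"y": -2,"z": 0,"turn": 0,"jaw": 8},
  {"x": 0,"y": 0,"z": 0,"turn": 0,"jaw": 8},
  {"x": 0,"y": 0,"z": 0,"turn": 0,"jaw": 8},
])

```text
t: 14.65
tool_pos: [0.6594, -0.1931, 0.258]
tool_rot: [-1.569, 0.047, -0.043]
contact_force: [-0.8, -0.0, -0.1]
opening: 0.0801
```

```bash
python3 - <<'E'
from h import *
import pickle
np.set_printoptions(precision=4,suppress=True)
d=snap('wrist','w9');o=ctrl.get_obs();print(o['tool_pos'],o['tool_rot'])
P={q:[(r['point'],r['score']) for r in pinpoint('wrist',q)] for q in ('nipple_tip','nipple')};print(P)
pickle.dump((d,P),open('w9.pkl','wb'))
u=proj(d,(.655,-.011,.164)).astype(int);print(u)
x0=min(max(u[0]-50,0),460);y0=max(u[1]-40,0)
im=d['img'][y0:y0+75,x0:x0+100];print(x0,y0);cv2.imwrite('pics/c10.png',cv2.resize(im[:,:,::-1],(800,600),interpolation=cv2.INTER_CUBIC))
E
```

```text
[ 0.6594 -0.1924  0.2591] [-1.5697  0.0446 -0.0438]
{'nipple_tip': [([518.6, 191.8], 0.79)], 'nipple': [([471.5, 195.1], 0.95), ([99.3, 11.4], 0.66)]}
[518 192]
460 152
```

View pics/c10.png

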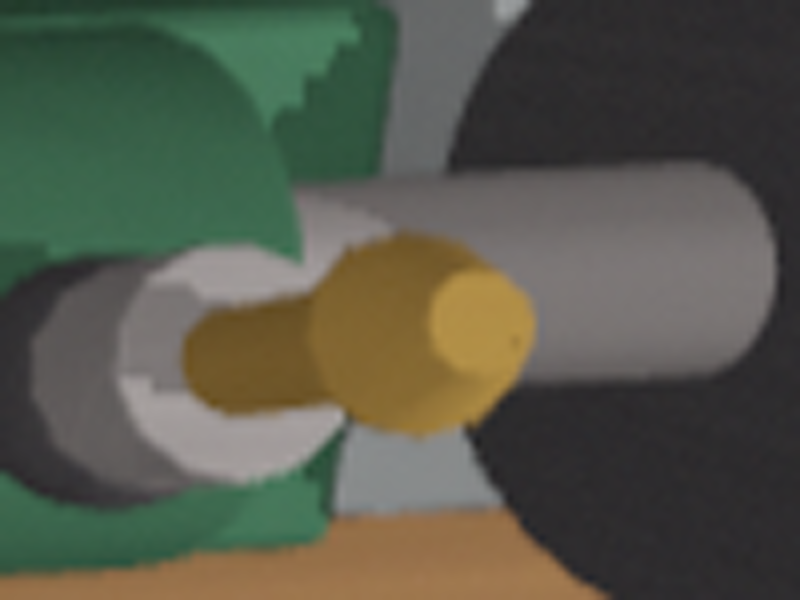

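View pics/w9.png

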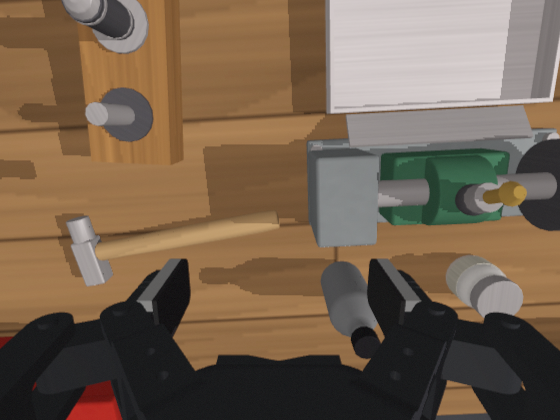

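```bash
python3 - <<'E'
import cv2
im=cv2.imread('pics/w8.png')[250:310,255:335];cv2.imwrite('pics/c11.png',cv2.resize(im,(800,600),interpolation=cv2.INTER_CUBIC))
E
```

```text
(no output)
```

View pics/c11.png

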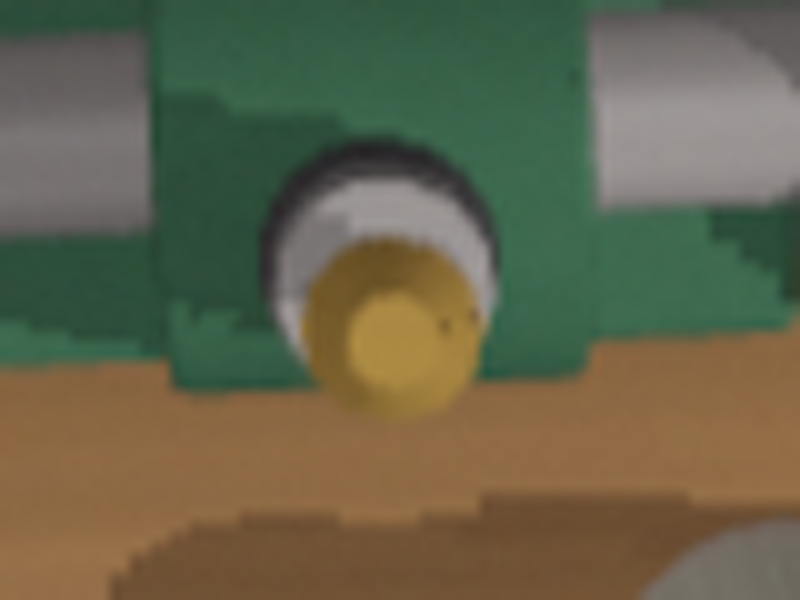

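```bash
sed -i "s/^obs=.*/V=pickle.load(open('w9.pkl','rb'))[0]\nobs=[(S,(230.8,227.1),0),(S,(228.2,237.8),.036),(S,(226.8,244),'s'),(D,(320.3,189.3),0),(D,(321.7,197.8),.036),(D,(323.6,203),'s'),(W,(294.25,283.55),0),(W,(293.05,277.85),.036),(V,(519.9,191.8),0),(V,(489.2,196.8),.036)]/; s/if d is W/if d is S or d is D/" fitn.py; python3 fitn.py; python3 - <<'E'
from h import *
import pickle
W=pickle.load(open('w8.pkl','rb'))[0];V=pickle.load(open('w9.pkl','rb'))[0]
t=tri((W,(294.25,283.55)),(V,(519.9,191.8)));b=tri((W,(293.05,277.85)),(V,(489.2,196.8)));print(t,b,t[0]-b[0],np.linalg.norm(t[0]-b[0]))
E
```

```text
[ 0.6539 -0.0112  0.1658 -0.3125  0.0061  0.0645] lean 18.214588141445212 az 178.88643067948297
[[-0.4456  0.1224]
 [-0.3677 -0.5441]
 [-0.6876  0.2179]
 [-0.7724 -0.2386]
 [ 0.0203 -0.8698]
 [ 0.0595 -0.5267]
 [ 0.21    0.1091]
 [ 0.2189  0.1899]
 [-0.1543  0.0966]
 [-0.2433 -0.5827]]
[0.0007 0.0008 0.0011 0.0221 0.0238 0.0047]
(array([ 0.65370077, -0.01137118,  0.16608042]), [8.131413436677144e-05, 8.131413436668121e-05]) (array([ 0.66526712, -0.01150224,  0.13174125]), [0.000412877280635155, 0.0004128772806353669]) [-0.01156636  0.00013107  0.03433917] 0.036235011344365214
```

>>> play_rows([
  {"x": -2.2,"y": -2.5,"z": 0,"turn": 1,"jaw": 8},
  {"x": -2.2,"y": -2.5,"z": 0,"turn": 1,"jaw": 7},
  {"x": -2.2,"y": -2.5,"z": 0,"turn": 1,"jaw": 6},
  {"x": -2.2,"y": -2.5,"z": 0,"turn": 0,"jaw": 6},
  {"x": -2.2,"y": -2.5,"z": 0,"turn": 0,"jaw": 6},
  {"x": -2,"y": -2.2,"z": 0,"turn": 0,"jaw": 6},
  {"x": 0,"y": 0,"z": 0,"turn": 0,"jaw": 6},
  {"x": 0,"y": 0,"z": 0,"turn": 0,"jaw": 6},
])

```text
t: 15.57
tool_pos: [0.5286, -0.3405, 0.2602]
tool_rot: [-1.571, 0.004, -0.006]
contact_force: [-0.0, -0.8, 0.0]
opening: 0.0603
```

```bash
python3 - <<'E'
from h import *
import pickle
from scipy.spatial.transform import Rotation as R
np.set_printoptions(precision=4,suppress=True)
d=snap('wrist','w12');o=ctrl.get_obs();print(o['tool_pos'])
M=R.from_rotvec(o['tool_rot']).as_matrix();print(M,np.degrees(np.arctan2(M[1,2],M[0,2])))
for q,z in (('coupler_grip',.089),('coupler_mouth',.02),('drift',.026),('scraper',.026)):print(q,[(r['point'],r['score'],atz(d,r['point'],z)) for r in pinpoint('wrist',q)])
pickle.dump(d,open('w12.pkl','wb'))
E
```

```text
[ 0.5292 -0.3398  0.2601]
[[ 1.      0.0012  0.0049]
 [-0.0049 -0.0003  1.    ]
 [ 0.0012 -1.     -0.0003]] 89.72028364058883
coupler_grip [([283.3, 154.0], 0.7, array([ 0.4929, -0.3348,  0.089 ]))]
coupler_mouth []
drift []
scraper [([291.7, 71.7], 0.59, array([ 0.4111, -0.3245,  0.026 ])), ([292.1, 311.9], 0.39, array([ 0.7077, -0.3228,  0.026 ]))]
```

View pics/w12.png

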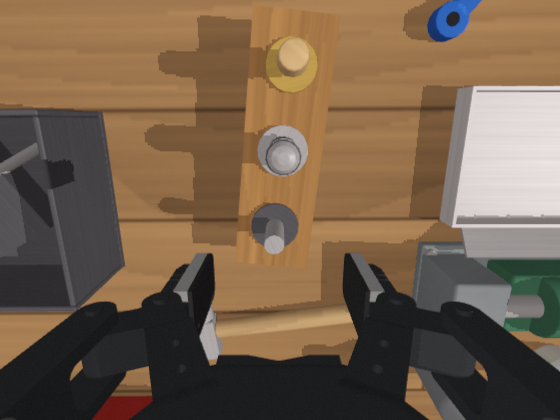

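```bash
python3 - <<'E'
from h import *
import pickle
d=pickle.load(open('w12.pkl','rb'))
print(atz(d,(282.5,150.5),.056),atz(d,(284,157),.118))
for z in (0.05,.056,.06,.07): print(z, np.linalg.norm(atz(d,(257,150.5),z)-atz(d,(308,150.5),z)))
E
```

```text
[ 0.4926558  -0.33514119  0.056     ] [ 0.49257549 -0.33459406  0.118     ]
0.05 0.05512400907805208
0.056 0.054190416118875616
0.06 0.053568020812757966
0.07 0.0520120325474639
```

>>> play_rows([
  {"x": -2,"y": 0.3,"z": -1,"turn": 0,"jaw": 6},
  {"x": -1.65,"y": 0.2,"z": -2,"turn": 0,"jaw": 6},
  {"x": 0,"y": 0,"z": -4,"turn": 0,"jaw": 6},
  {"x": 0,"y": 0,"z": -4,"turn": 0,"jaw": 6},
  {"x": 0,"y": 0,"z": -3,"turn": 0,"jaw": 6},
  {"x": 0,"y": 0,"z": -1,"turn": 0,"jaw": 6},
  {"x": 0,"y": 0,"z": 0,"turn": 0,"jaw": 6},
  {"x": 0,"y": 0,"z": 0,"turn": 0,"jaw": 6},
])

```text
t: 16.48
tool_pos: [0.4936, -0.3351, 0.1102]
tool_rot: [-1.571, 0.002, -0.003]
contact_force: [-0.4, -0.2, 0.4]
opening: 0.0599
```

```bash
python3 - <<'E'
from h import *
d=snap('wrist','w13');print(ctrl.get_obs()['tool_pos'])
E
```

```text
[ 0.49434781 -0.33592759  0.11177757]
```

View pics/w13.png

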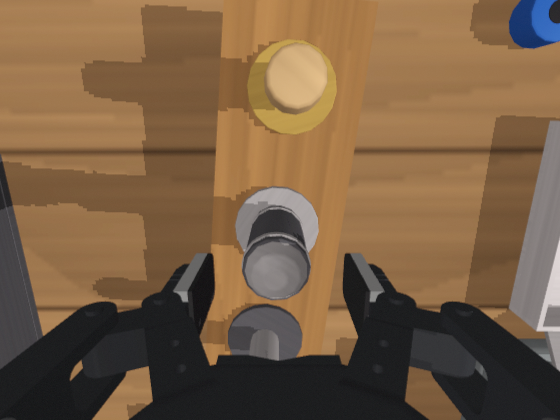

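>>> play_rows([
  {"x": -0.1,"y": 0,"z": -2,"turn": 0,"jaw": 6},
  {"x": 0,"y": 0,"z": -1.5,"turn": 0,"jaw": 6},
  {"x": 0,"y": 0,"z": -0.5,"turn": 0,"jaw": 6},
  {"x": 0,"y": 0,"z": 0,"turn": 0,"jaw": 6},
  {"x": 0,"y": 0,"z": 0,"turn": 0,"jaw": 1},
  {"x": 0,"y": 0,"z": 0,"turn": 0,"jaw": 1},
  {"x": 0,"y": 0,"z": 0,"turn": 0,"jaw": 1},
  {"x": 0,"y": 0,"z": 0,"turn": 0,"jaw": 1},
], squeeze=25)

```text
t: 17.2
tool_pos: [0.4929, -0.3363, 0.0715]
tool_rot: [-1.573, 0.002, -0.006]
contact_force: [-0.0, -0.5, 5.9]
opening: 0.0315
```

>>> play_rows([
  {"x": 0,"y": 0,"z": 0,"turn": 0,"jaw": 1},
  {"x": 0,"y": 0,"z": 0.7,"turn": 0,"jaw": 1},
  {"x": 0,"y": 0,"z": 0.8,"turn": 0,"jaw": 1},
  {"x": 0,"y": 0,"z": 0,"turn": 0,"jaw": 1},
  {"x": 0,"y": 0,"z": 0,"turn": 0,"jaw": 1},
])

```text
t: 17.62
tool_pos: [0.4918, -0.3352, 0.0845]
tool_rot: [-1.571, 0.003, -0.004]
contact_force: [-0.2, 0.4, -2.8]
opening: 0.0315
```

```bash
python3 - <<'E'
from h import *
d=snap('wrist','w14');print(ctrl.get_obs()['tool_pos'])
E
```

```text
[ 0.49147917 -0.33489908  0.08397365]
```

View pics/w14.png

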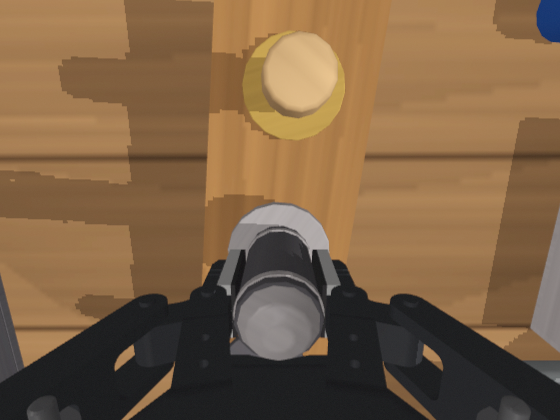

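>>> play_rows([
  {"x": -0.3,"y": 0,"z": 0,"turn": 0,"jaw": 1},
  {"x": -0.3,"y": 0,"z": 0,"turn": 0,"jaw": 1},
  {"x": -0.3,"y": 0,"z": 0,"turn": 0,"jaw": 1},
  {"x": -0.3,"y": 0,"z": 0,"turn": 0,"jaw": 1},
  {"x": -0.3,"y": 0,"z": 0,"turn": 0,"jaw": 1},
  {"x": 0,"y": 0,"z": 0,"turn": 0,"jaw": 1},
])

```text
t: 18.17
tool_pos: [0.4769, -0.3355, 0.0849]
tool_rot: [-1.572, 0.003, -0.005]
contact_force: [4.8, 0.3, -2.0]
opening: 0.0315
```

```bash
python3 - <<'E'
from h import *
d=snap('wrist','w15');print(ctrl.get_obs())
E
```

```text
{'t': 18.2167, 'q': array([-7.40760797e-01,  8.81778781e-02,  1.83147881e+00,  2.00646872e-04,
        1.22046061e+00, -2.30672746e+00]), 'dq': array([ 0.00120707,  0.00583217, -0.00414511, -0.00239537,  0.00437921,
        0.0005193 ]), 'effort': array([-1.54870760e+00, -3.74262965e+01, -3.20603657e+01, -9.12083443e-01,
        9.67172608e-01, -2.55588605e-02]), 'tool_pos': array([ 0.47695105, -0.3355454 ,  0.08482806]), 'tool_rot': array([-1.57164628,  0.00289088, -0.00480438]), 'contact_force': array([ 4.36113054, -0.59893544, -0.59331564]), 'wrist_torque': array([ 0.00747465, -0.9496515 , -0.04434812]), 'opening': 0.03125992039712872}
```

View pics/w15.png

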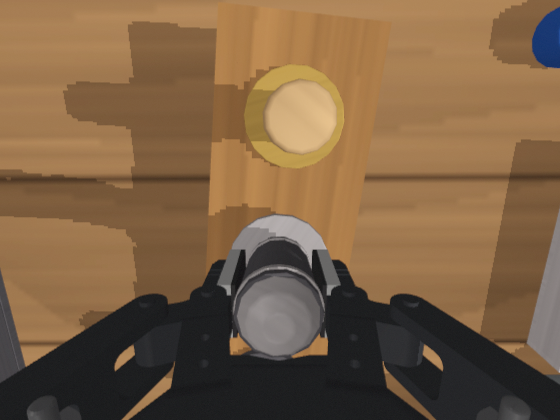

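>>> play_rows([
  {"x": -0.3,"y": 0,"z": 0,"turn": 0,"jaw": 1},
  {"x": -0.3,"y": 0,"z": 0,"turn": 0,"jaw": 1},
  {"x": -0.3,"y": 0,"z": 0,"turn": 0,"jaw": 1},
  {"x": 0,"y": 0,"z": 0,"turn": 0,"jaw": 1},
])

```text
t: 18.55
tool_pos: [0.4682, -0.3356, 0.0851]
tool_rot: [-1.572, 0.002, -0.005]
contact_force: [4.9, 0.3, -0.9]
opening: 0.0316
```

```bash
cat > ov.py <<'E'
from h import *
import sys,pickle
name,g=sys.argv[1],float(sys.argv[2]); ths=[float(x) for x in sys.argv[3:]]
d=snap('wrist',name);o=ctrl.get_obs();print(o['tool_pos'],o['contact_force'])
pickle.dump((d,o),open(name+'.pkl','wb'))
P=o['tool_pos']+np.array([0,0,.0187+g])
im=cv2.resize(d['img'][180:400,140:420,::-1],(840,660),interpolation=cv2.INTER_CUBIC)[:600,:800].copy()
for th,c in zip(ths,[(0,255,0),(0,0,255),(255,0,0)]):
    t=np.radians(th);a=np.array([-np.sin(t),0,np.cos(t)]);e=np.array([np.cos(t),0,np.sin(t)])
    for s,r in ((-.034,.027),(.026,.016)):
        pts=[proj(d,P+a*s+r*(e*np.cos(f)+np.array([0,1,0])*np.sin(f))) for f in np.linspace(0,6.283,60)]
        pts=((np.array(pts)-[140,180]+.5)*3).astype(int);cv2.polylines(im,[pts],False,c,1)
cv2.imwrite(f'pics/{name}.png',im)
E
python3 ov.py w16 0 0 15 20
```

```text
[ 0.46818063 -0.33563648  0.0850204 ] [5.03021491 0.2678194  1.50935687]
```

View pics/w16.png

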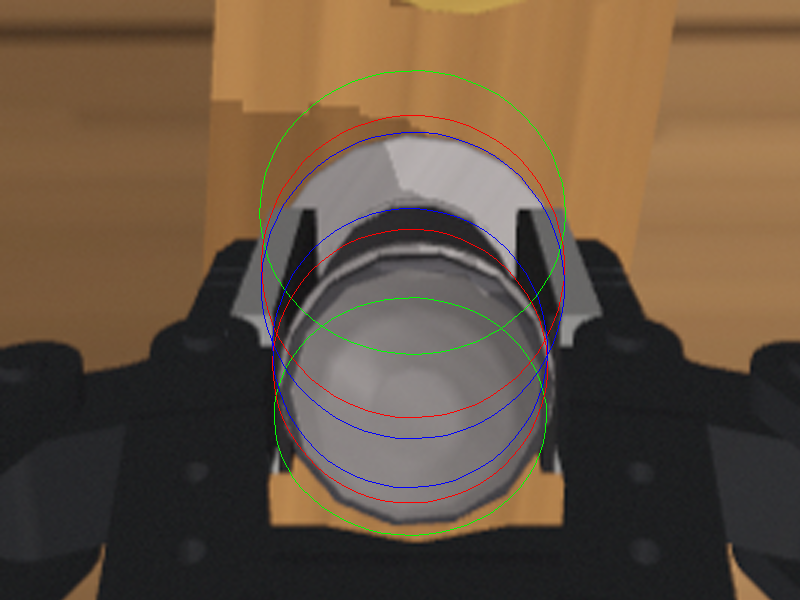

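>>> play_rows([
  {"x": -0.25,"y": 0,"z": 0,"turn": 0,"jaw": 1},
  {"x": -0.25,"y": 0,"z": 0,"turn": 0,"jaw": 1},
  {"x": 0,"y": 0,"z": 0,"turn": 0,"jaw": 1},
])

```text
t: 18.85
tool_pos: [0.4631, -0.3356, 0.0848]
tool_rot: [-1.572, 0.003, -0.004]
contact_force: [5.1, -0.2, -0.3]
opening: 0.0313
```

```bash
python3 ov.py w17 0 15 20 25
```

```text
[ 0.46311716 -0.33560464  0.08473485] [ 5.07346072 -0.86240524 -0.22771676]
```

View pics/w17.png

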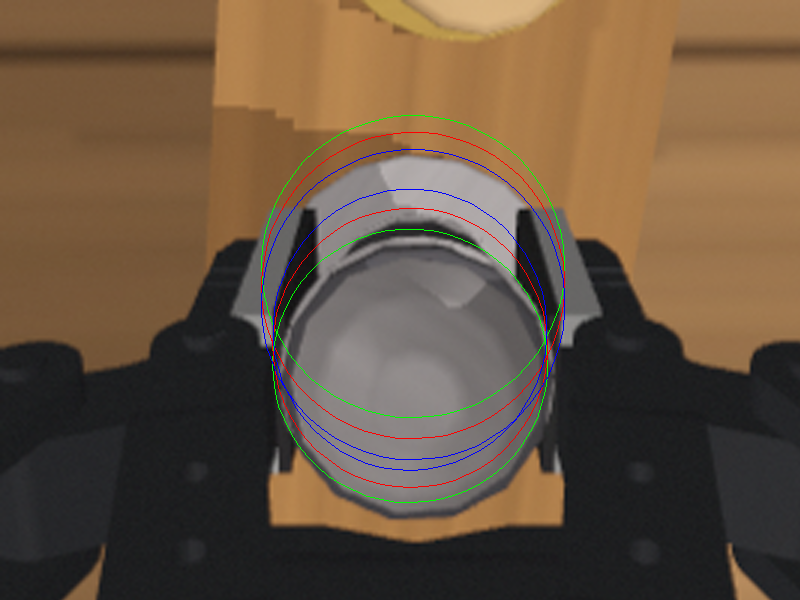

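>>> play_rows([
  {"x": 0,"y": 0,"z": 0,"turn": 0,"jaw": 1},
  {"x": 0,"y": 0,"z": 0,"turn": 0,"jaw": 1},
  {"x": 0.1,"y": 0,"z": 0.3,"turn": 0,"jaw": 1},
  {"x": 0,"y": 0,"z": 1,"turn": 0,"jaw": 1},
  {"x": 0,"y": 0,"z": 2,"turn": 0,"jaw": 1},
  {"x": 0,"y": 0,"z": 3,"turn": 0,"jaw": 1},
  {"x": 0,"y": 0,"z": 3,"turn": 0,"jaw": 1},
  {"x": 0,"y": 0,"z": 0,"turn": 0,"jaw": 1},
], squeeze=110)

```text
t: 19.57
tool_pos: [0.4652, -0.3375, 0.1844]
tool_rot: [-1.578, -0.0, -0.007]
contact_force: [1.2, -1.0, -1.4]
opening: 0.0301
```

```bash
python3 ov.py w18 0 15 20 25; python3 - <<'E'
from h import *
snap('side','side18');snap('scene','scene18')
for c in('side','scene','wrist'):
  for q in ('coupler_grip','coupler_mouth'):print(c,q,[(r['point'],r['score']) for r in pinpoint(c,q)])
E
```

```text
[ 0.46438909 -0.33671786  0.18139787] [ 0.19364021  0.646074   -3.83620443]
side coupler_grip [([279.7, 302.4], 0.77)]
side coupler_mouth [([280.3, 318.8], 0.5)]
scene coupler_grip [([228.9, 109.5], 0.89)]
scene coupler_mouth [([223.3, 130.1], 0.72)]
wrist coupler_grip []
wrist coupler_mouth []
```

View pics/w18.png

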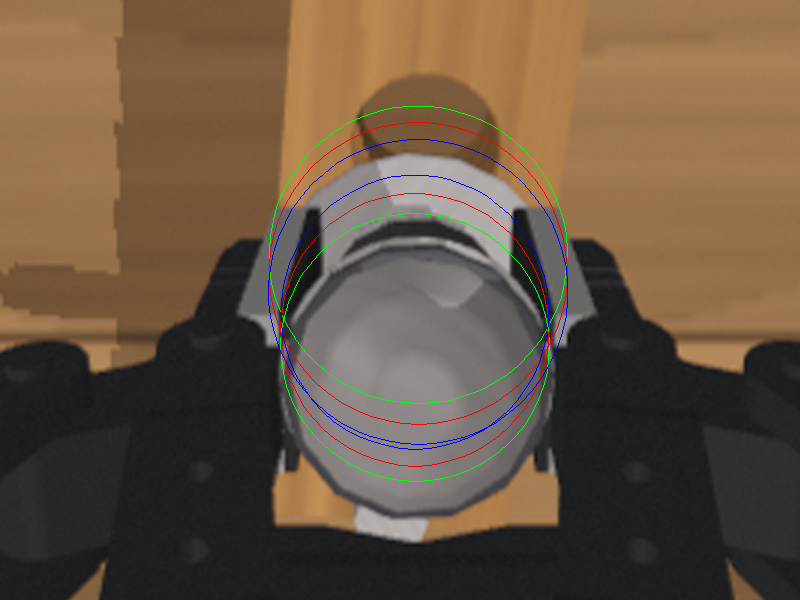

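View pics/side18.png

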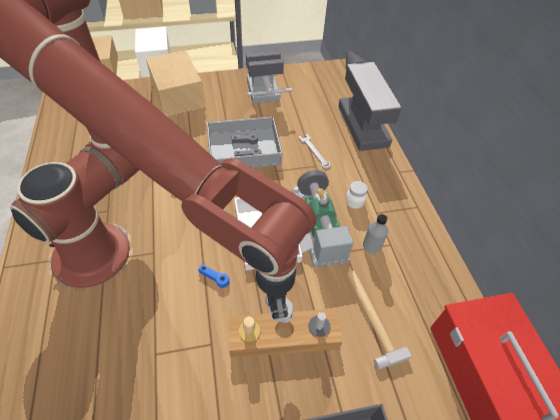

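```bash
python3 - <<'E'
from h import *
import pickle
from scipy.optimize import least_squares
np.set_printoptions(precision=4,suppress=True)
for n,cr,rr in(('w17',156,238),('w17',156,234),('w17',156,242)):
  d,o=pickle.load(open(n+'.pkl','rb'))
  for dz in(0,-.002,-.004):
    def top(p,s,r):
        t=p[1];a=np.array([-np.sin(t),0,np.cos(t)]);e=np.array([np.cos(t),0,np.sin(t)])
        P=o['tool_pos']+np.array([p[0],0,.0187+dz])
        return min(proj(d,P+a*s+r*(e*np.cos(f)+np.array([0,1,0])*np.sin(f)))[1] for f in np.linspace(0,6.283,90))
    r=least_squares(lambda p:[top(p,-.034,.027)-(180+cr/3-.5),top(p,.026,.016)-(180+rr/3-.5)],[0.003,.3])
    print(rr,dz,r.x[0],np.degrees(r.x[1]),r.cost)
S=eyes.get_image('scene');D=eyes.get_image('side')
print(tri((S,(228.9,109.5)),(D,(279.7,302.4)))); print(tri((S,(223.3,130.1)),(D,(280.3,318.8))))
E
```

```text
238 0 0.0041377858842380705 20.66244020728037 1.8175355256292112e-26
238 -0.002 0.0049521454288880325 20.494688927888706 8.077935669463161e-27
238 -0.004 0.005766323550273513 20.32684600070806 1.454028420503369e-26
234 0 0.0038509149698988067 21.109600034797026 2.6253290925755273e-26
234 -0.002 0.004660567502161889 20.950168521834758 1.454028420503369e-26
234 -0.004 0.005470056109796073 20.79065833898484 2.908056841006738e-26
242 0 0.004423047899881348 20.21514143601947 2.1002632740604218e-26
242 -0.002 0.005242061806769103 20.03904189049147 3.2311742677852644e-27
242 -0.004 0.006060875828861459 19.862836312429817 1.1713006720721583e-26
(array([ 0.4706, -0.333 ,  0.1996]), [0.006626112731101498, 0.006626112731101398])
(array([ 0.4831, -0.3414,  0.123 ]), [0.003643421937388764, 0.003643421937388817])
```

>>> play_rows([
  {"x": 0,"y": 1,"z": 3.5,"turn": 0,"jaw": 1},
  {"x": 1,"y": 2,"z": 3,"turn": 0,"jaw": 1},
  {"x": 1.6,"y": 3.5,"z": 1,"turn": 0,"jaw": 1},
  {"x": 1.6,"y": 3.5,"z": 0,"turn": 0,"jaw": 1},
  {"x": 1.6,"y": 3.5,"z": 0,"turn": 0,"jaw": 1},
  {"x": 1.6,"y": 3.5,"z": 0,"turn": 0,"jaw": 1},
  {"x": 1.6,"y": 3.5,"z": 0,"turn": 0,"jaw": 1},
  {"x": 1.6,"y": 3.5,"z": 0,"turn": 0,"jaw": 1},
])

```text
t: 20.78
tool_pos: [0.5702, -0.0934, 0.2522]
tool_rot: [-1.571, 0.004, -0.004]
contact_force: [-0.1, -0.2, -2.7]
opening: 0.0304
```

>>> play_rows([
  {"x": 1.5,"y": 3,"z": 0,"turn": 0,"jaw": 1},
  {"x": 1.5,"y": 3,"z": 0,"turn": 0,"jaw": 1},
  {"x": 1,"y": 2,"z": 0,"turn": 0,"jaw": 1},
  {"x": 0,"y": 0,"z": 0,"turn": 0,"jaw": 1},
  {"x": 0,"y": 0,"z": 0,"turn": 0,"jaw": 1},
])

```text
t: 21.2
tool_pos: [0.6098, -0.0142, 0.2518]
tool_rot: [-1.571, 0.003, -0.001]
contact_force: [0.4, -1.3, -4.2]
opening: 0.0299
```

```bash
python3 - <<'E'
from h import *
import pickle
np.set_printoptions(precision=4,suppress=True)
o=ctrl.get_obs();print(o['tool_pos'])
S=snap('scene','scene19')
P={}
for c in ('scene','side'):
  D=snap(c,c+'19')
  for q in ('coupler_grip','coupler_mouth','coupler','nipple_tip'):P[c,q]=[(r['point'],r['score']) for r in pinpoint(c,q)];print(c,q,P[c,q])
a=cv2.imread('pics/scene19.png');b=cv2.imread('pics/side19.png')
r=lambda i,y,x:cv2.resize(i[y:y+90,x:x+60],(400,600),interpolation=cv2.INTER_CUBIC)
cv2.imwrite('pics/c19.png',np.hstack([r(a,160,205),r(b,120,290)]))
E
```

```text
[ 0.6098 -0.0142  0.2518]
scene coupler_grip []
scene coupler_mouth [([235.1, 211.8], 0.97), ([278.2, 233.8], 0.5)]
scene coupler [([237.2, 211.4], 0.65), ([236.5, 210.2], 0.19)]
scene nipple_tip [([230.8, 226.0], 0.73), ([171.8, 259.4], 0.63)]
side coupler_grip [([309.6, 165.8], 0.49)]
side coupler_mouth [([313.5, 183.7], 0.86)]
side coupler [([315.1, 183.9], 0.72)]
side nipple_tip [([322.3, 191.0], 0.73)]
```

View pics/c19.png

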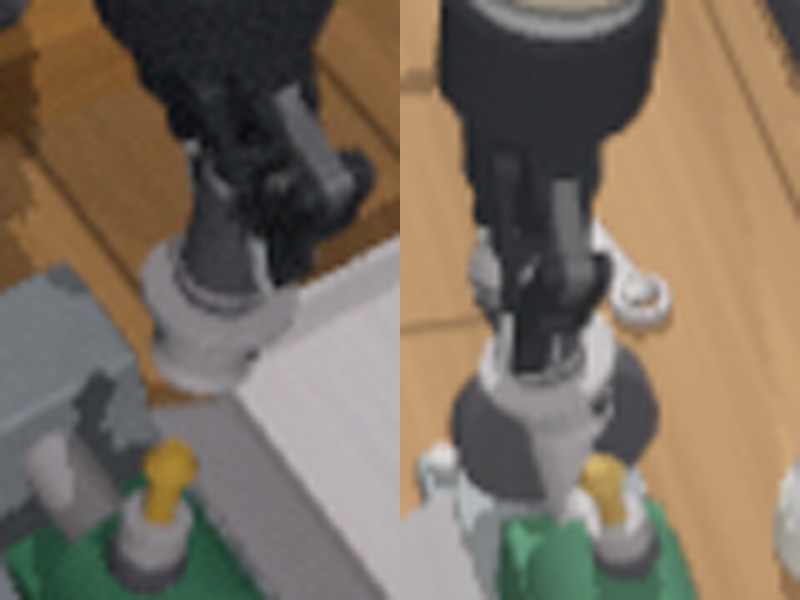

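```bash
python3 - <<'E'
from h import *
np.set_printoptions(precision=4,suppress=True)
o=ctrl.get_obs();T=o['tool_pos'];print(T,o['t'])
S=eyes.get_image('scene');D=eyes.get_image('side')
print('mouth',tri((S,(235.1,211.8)),(D,(313.5,183.7))),'tip',tri((S,(230.8,226.0)),(D,(322.3,191))))
for th in(16,18,20,22):
  t=np.radians(th);a=np.array([-np.sin(t),0,np.cos(t)]);G=T+[.0048,0,.018];M=G-.07*a
  print(th,M,proj(S,M),proj(D,M),proj(S,G),proj(D,G))
N=np.array([.6537,-.0114,.166]);print(proj(S,N),proj(D,N))
# overlay
t=np.radians(20);a=np.array([-np.sin(t),0,np.cos(t)]);e=np.array([np.cos(t),0,np.sin(t)]);G=T+[.0048,0,.018]
out=[]
for d,x0,y0 in((S,205,160),(D,290,120)):
  im=cv2.resize(d['img'][y0:y0+90,x0:x0+60,::-1],(400,600),interpolation=cv2.INTER_CUBIC)
  for s,r in((-.034,.027),(-.04,.027),(-.07,.0185),(.026,.016)):
    p=np.array([proj(d,G+a*s+r*(e*np.cos(f)+np.array([0,1,0])*np.sin(f))) for f in np.linspace(0,6.283,60)])
    cv2.polylines(im,[((p-[x0,y0]+.5)*6.667).astype(int)],False,(0,0,255),1)
  out.append(im)
cv2.imwrite('pics/c20.png',np.hstack(out))
E
```

```text
[ 0.6097 -0.0156  0.2524] 21.75
mouth (array([ 0.6315, -0.0199,  0.2014]), [0.0006716442426147489, 0.0006716442426147275]) tip (array([ 0.6557, -0.0165,  0.1642]), [0.005726289471815589, 0.005726289471815285])
16 [ 0.6338 -0.0156  0.2031] [234.8679 213.1604] [313.7328 181.908 ] [239.3016 191.8401] [308.9084 164.9613]
18 [ 0.6361 -0.0156  0.2038] [233.9738 213.4636] [314.6137 181.6142] [239.3016 191.8401] [308.9084 164.9613]
20 [ 0.6384 -0.0156  0.2046] [233.0833 213.7427] [315.4885 181.301 ] [239.3016 191.8401] [308.9084 164.9613]
22 [ 0.6407 -0.0156  0.2055] [232.1976 213.997 ] [316.3562 180.9686] [239.3016 191.8401] [308.9084 164.9613]
[230.1559 227.1148] [319.0903 188.9546]
```

View pics/c20.png

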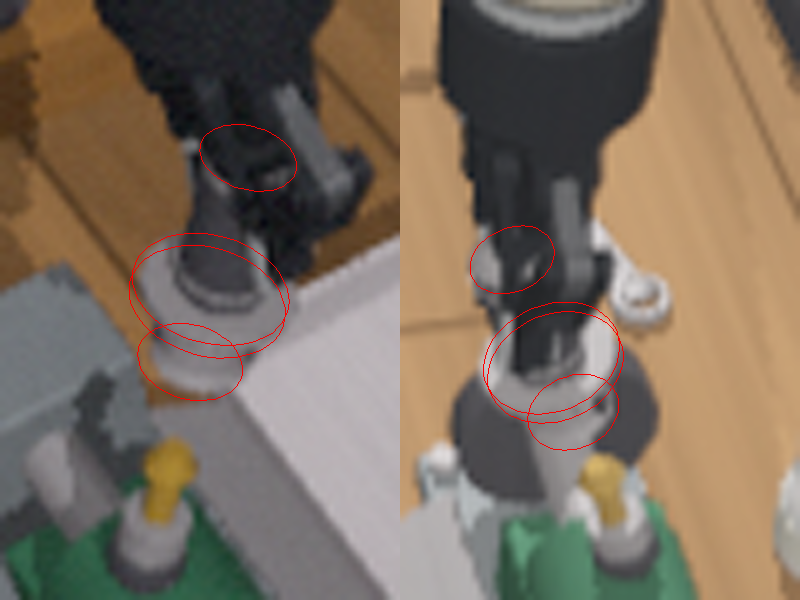

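```bash
python3 - <<'E'
import cv2,numpy as np
a=cv2.imread('pics/scene19.png');b=cv2.imread('pics/side19.png')
r=lambda i,y,x:cv2.resize(i[y:y+42,x:x+28],(392,588),interpolation=cv2.INTER_CUBIC)
o=np.hstack([r(a,192,222),r(b,160,300)])
for k in range(0,784,70): cv2.line(o,(k,0),(k,6),(0,0,255),1)
cv2.imwrite('pics/c21.png',o)
E
```

```text
(no output)
```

View pics/c21.png

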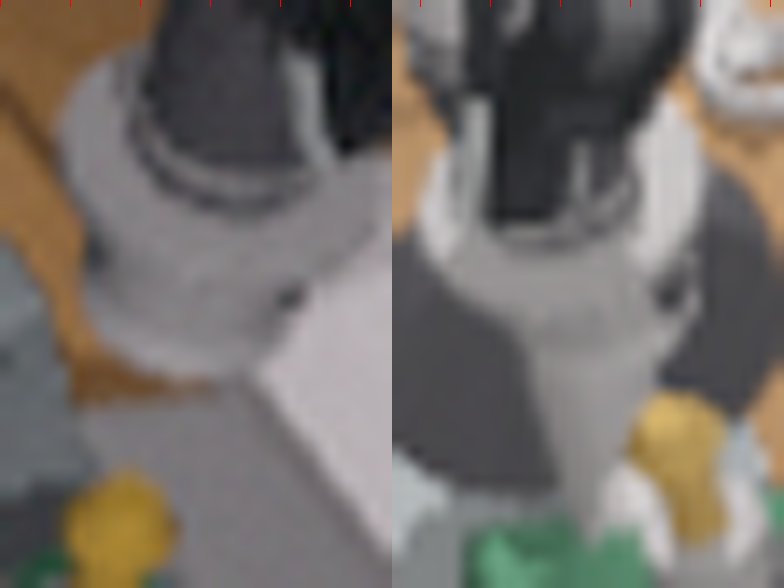

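>>> play_rows([
  {"x": 0.8,"y": 0.2,"z": -1.2,"turn": 0,"jaw": 1},
  {"x": 0.7,"y": 0.2,"z": -1.2,"turn": 0,"jaw": 1},
  {"x": 0,"y": 0,"z": 0,"turn": 0,"jaw": 1},
  {"x": 0,"y": 0,"z": 0,"turn": 0,"jaw": 1},
])

```text
t: 22.18
tool_pos: [0.624, -0.0109, 0.2263]
tool_rot: [-1.57, 0.006, -0.0]
contact_force: [-0.3, 0.5, -2.2]
opening: 0.0299
```

```bash
cat > see.py <<'E'
from h import *
import sys
n=sys.argv[1]
np.set_printoptions(precision=4,suppress=True)
o=ctrl.get_obs();print(o['tool_pos'],o['contact_force'],o['t'])
a=snap('scene','scene'+n)['img'][:,:,::-1];b=snap('side','side'+n)['img'][:,:,::-1]
r=lambda i,y,x:cv2.resize(i[y:y+42,x:x+28],(392,588),interpolation=cv2.INTER_CUBIC)
cv2.imwrite(f'pics/c{n}.png',np.hstack([r(a,202,217),r(b,165,300)]))
E
python3 see.py 22
```

```text
[ 0.624  -0.0109  0.2263] [-0.2848  0.5216 -2.1568] 22.1833
```

View pics/c22.png

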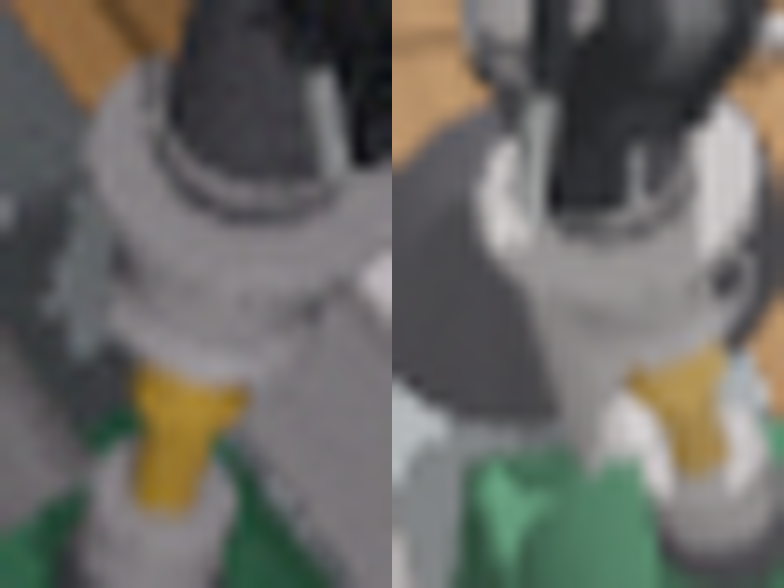

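>>> play_rows([
  {"x": 0.15,"y": 0,"z": -0.3,"turn": 0,"jaw": 1},
  {"x": 0.1,"y": 0,"z": -0.3,"turn": 0,"jaw": 1},
  {"x": 0.1,"y": 0,"z": -0.3,"turn": 0,"jaw": 1},
  {"x": 0.1,"y": 0,"z": -0.3,"turn": 0,"jaw": 1},
  {"x": 0,"y": 0,"z": 0,"turn": 0,"jaw": 1},
])

```text
t: 22.7
tool_pos: [0.6289, -0.0112, 0.2153]
tool_rot: [-1.571, 0.005, -0.002]
contact_force: [0.0, -0.3, -3.3]
opening: 0.0299
```

>>> play_rows([
  {"x": 0.1,"y": 0,"z": -0.3,"turn": 0,"jaw": 1},
  {"x": 0.1,"y": 0,"z": -0.3,"turn": 0,"jaw": 1},
  {"x": 0,"y": 0,"z": 0,"turn": 0,"jaw": 1},
])

```text
t: 22.95
tool_pos: [0.631, -0.0111, 0.2094]
tool_rot: [-1.571, 0.004, -0.003]
contact_force: [-1.1, -1.3, -3.2]
opening: 0.0302
```

```bash
python3 see.py 23
```

```text
[ 0.631  -0.0111  0.2094] [-1.1059 -1.2841 -3.2047] 22.95
```

View pics/c23.png

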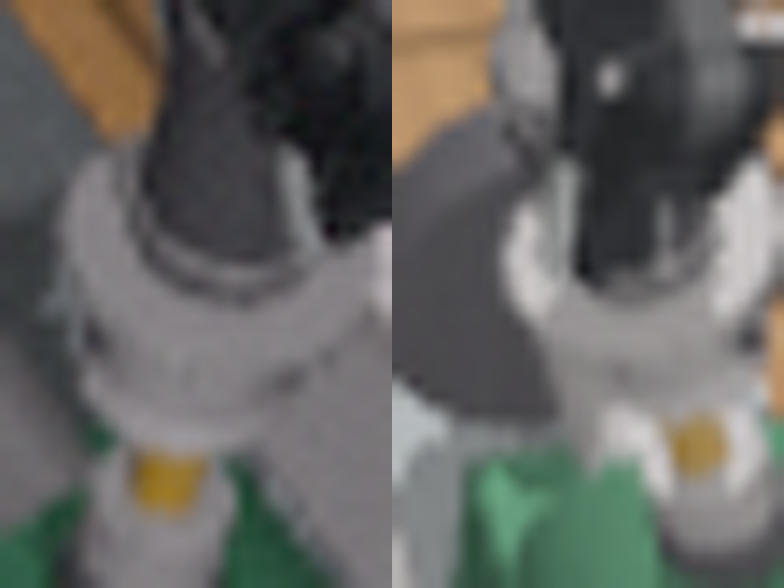

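>>> play_rows([
  {"x": 0.07,"y": 0,"z": -0.2,"turn": 0,"jaw": 1},
  {"x": 0.07,"y": 0,"z": -0.2,"turn": 0,"jaw": 1},
  {"x": 0,"y": 0,"z": 0,"turn": 0,"jaw": 1},
])

```text
t: 23.3
tool_pos: [0.6325, -0.0111, 0.2058]
tool_rot: [-1.571, 0.004, -0.003]
contact_force: [-1.1, 0.3, -2.7]
opening: 0.0299
```

>>> play_rows([
  {"x": 0.07,"y": 0,"z": -0.2,"turn": 0,"jaw": 1},
  {"x": 0,"y": 0,"z": 0,"turn": 0,"jaw": 1},
])

```text
t: 23.47
tool_pos: [0.633, -0.0107, 0.2039]
tool_rot: [-1.57, 0.004, -0.002]
contact_force: [-1.1, 2.0, -3.5]
opening: 0.0301
```

```bash
python3 -c "
from h import *
o=ctrl.get_obs();print(o['tool_pos'],o['contact_force'],o['wrist_torque'])"
```

```text
[ 0.63297991 -0.01069086  0.20392464] [-1.14615583  1.99036418 -3.49299968] [0.38944017 0.33317275 0.06726197]
```

>>> play_rows([
  {"x": 0.07,"y": 0.05,"z": -0.2,"turn": 0,"jaw": 1},
  {"x": 0,"y": 0,"z": 0,"turn": 0,"jaw": 1},
])

```text
t: 23.63
tool_pos: [0.6333, -0.0106, 0.2025]
tool_rot: [-1.571, 0.005, -0.001]
contact_force: [-4.2, 0.8, 1.6]
opening: 0.0301
```

>>> play_rows([
  {"x": 0.07,"y": 0.05,"z": -0.2,"turn": 0,"jaw": 1},
  {"x": 0,"y": 0,"z": 0,"turn": 0,"jaw": 1},
])

```text
t: 23.8
tool_pos: [0.6336, -0.0106, 0.2009]
tool_rot: [-1.572, 0.006, -0.001]
contact_force: [-7.4, -0.8, 3.3]
opening: 0.0296
```

>>> play_rows([
  {"x": -0.15,"y": 0,"z": 0,"turn": 0,"jaw": 1},
  {"x": 0,"y": 0,"z": 0,"turn": 0,"jaw": 1},
])

```text
t: 23.97
tool_pos: [0.633, -0.0105, 0.2007]
tool_rot: [-1.572, 0.004, -0.003]
contact_force: [-4.4, 0.0, 1.5]
opening: 0.0299
```

```bash
python3 see.py 24;python3 -c "
from h import *
o=ctrl.get_obs();print(o['tool_pos'],o['contact_force'],o['wrist_torque'])"
```

```text
[ 0.633  -0.0105  0.2007] [-4.4145  0.035   1.5421] 23.9667
[ 0.63303444 -0.01052343  0.20076526] [-5.04470225 -1.40796889  2.02351211] [-0.15775408  1.01198287 -0.00198863]
```

View pics/c24.png

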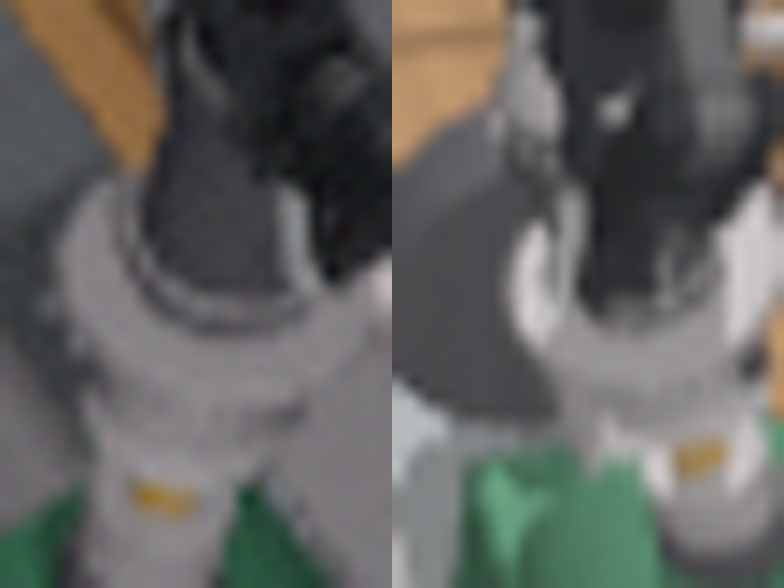

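>>> play_rows([
  {"x": 0,"y": 0,"z": -0.2,"turn": 0,"jaw": 1},
  {"x": 0,"y": 0,"z": 0,"turn": 0,"jaw": 1},
])

```text
t: 24.23
tool_pos: [0.6333, -0.0106, 0.2]
tool_rot: [-1.572, 0.004, -0.004]
contact_force: [-7.3, -1.2, 6.1]
opening: 0.0303
```

>>> play_rows([
  {"x": 0,"y": 0,"z": -0.2,"turn": 0,"jaw": 1},
  {"x": 0,"y": 0,"z": 0,"turn": 0,"jaw": 1},
])

```text
t: 24.4
tool_pos: [0.6334, -0.0108, 0.1984]
tool_rot: [-1.572, 0.003, -0.004]
contact_force: [-5.5, -2.0, 4.1]
opening: 0.0303
```

>>> play_rows([
  {"x": 0,"y": 0,"z": -0.2,"turn": 0,"jaw": 1},
  {"x": 0,"y": 0,"z": 0,"turn": 0,"jaw": 1},
])

```text
t: 24.57
tool_pos: [0.6338, -0.0109, 0.1963]
tool_rot: [-1.573, 0.002, -0.005]
contact_force: [-5.4, -1.3, 5.7]
opening: 0.0301
```

>>> play_rows([
  {"x": 0.05,"y": 0,"z": -0.2,"turn": 0,"jaw": 1},
  {"x": 0,"y": 0,"z": 0,"turn": 0,"jaw": 1},
])

```text
t: 24.73
tool_pos: [0.6345, -0.0109, 0.1941]
tool_rot: [-1.573, 0.002, -0.006]
contact_force: [-3.7, -1.5, 3.6]
opening: 0.03
```

```bash
python3 see.py 25;python3 -c "
from h import *
o=ctrl.get_obs();print(o['tool_pos'],o['contact_force'],o['wrist_torque'])"
```

```text
[ 0.6345 -0.0109  0.1941] [-3.7498 -1.5049  3.605 ] 24.7333
[ 0.63456338 -0.01093981  0.19391108] [-3.49880281 -1.88241726  5.14336091] [-0.54043694  0.6987028  -0.04482678]
```

View pics/c25.png

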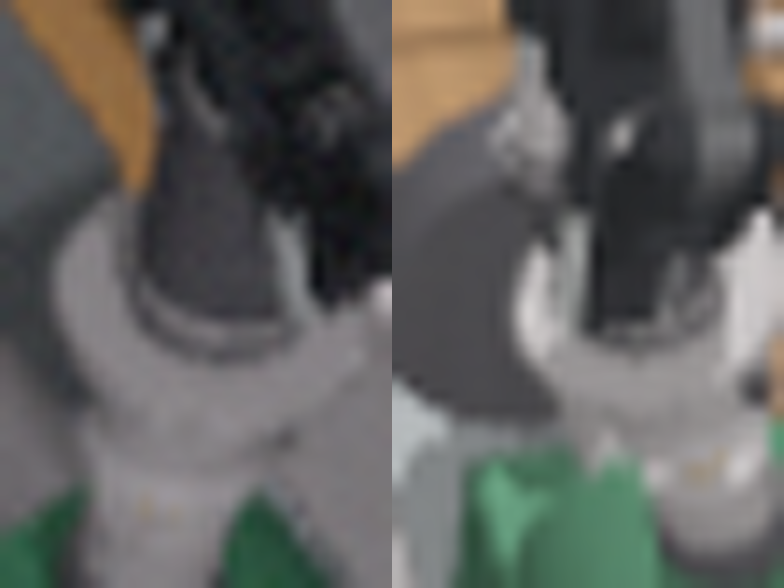

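>>> play_rows([
  {"x": 0,"y": 0.05,"z": -0.15,"turn": 0,"jaw": 1},
  {"x": 0,"y": 0,"z": 0,"turn": 0,"jaw": 1},
])

```text
t: 25.0
tool_pos: [0.6348, -0.0108, 0.1926]
tool_rot: [-1.573, 0.001, -0.006]
contact_force: [-3.0, -3.2, 6.4]
opening: 0.0302
```

```bash
python3 -c "
from h import *
o=ctrl.get_obs();print(o['tool_pos'],o['contact_force'],o['wrist_torque'])
for c in('scene','side'):
  D=eyes.get_image(c)
  for q in('coupler_mouth','coupler_grip'): print(c,q,[(r['point'],r['score']) for r in pinpoint(c,q)])
o=ctrl.get_obs();print(o['tool_pos'],o['contact_force'],o['wrist_torque'])
"
```

```text
[ 0.63482356 -0.01080702  0.19263421] [-2.99614323 -3.20546441  6.41597298] [-0.77307433  0.68199867 -0.09353539]
scene coupler_mouth [([231.0, 230.8], 0.79)]
scene coupler_grip [([237.5, 211.3], 0.81), ([364.2, 318.4], 0.34)]
side coupler_mouth [([319.6, 196.1], 0.49)]
side coupler_grip [([315.6, 173.6], 0.64), ([354.2, 201.6], 0.49)]
[ 0.63483348 -0.01081763  0.19261442] [-3.73654012 -3.72518539  6.14172567] [-0.71525906  0.64042993 -0.10403183]
```

```bash
python3 -c "
from h import *
S=eyes.get_image('scene');D=eyes.get_image('side')
n=np.array([-.316,0,.949])
t,e=tri((S,(230.8,227.1)),(D,(320.3,189.3)));print(t,e)
m,e2=tri((S,(231.0,230.8)),(D,(319.6,196.1)));print(m,e2,(t-m)@n)
g,e3=tri((S,(237.5,211.3)),(D,(315.6,173.6)));print(g,e3,(g-t)@n,(g-m))
"
```

```text
[ 0.65455474 -0.01182008  0.16542742] [0.0024459301826405193, 0.002445930182640284]
[ 0.65402608 -0.01652716  0.14214943] [0.002356584869894505, 0.0023565848698943242] 0.021923753627020433
[ 0.63557654 -0.00443483  0.22409256] [0.003938353521092072, 0.00393835352109213] 0.061670331623934566 [-0.01844954  0.01209233  0.08194313]
```

>>> play_rows([
  {"x": 0,"y": -0.12,"z": -0.1,"turn": 0,"jaw": 1},
  {"x": 0,"y": 0,"z": 0,"turn": 0,"jaw": 1},
])

```text
t: 25.57
tool_pos: [0.6349, -0.0111, 0.192]
tool_rot: [-1.571, 0.001, -0.007]
contact_force: [-4.2, -0.3, 7.8]
opening: 0.0299
```

>>> play_rows([
  {"x": 0.03,"y": -0.03,"z": -0.1,"turn": 0,"jaw": 1},
  {"x": 0,"y": 0,"z": 0,"turn": 0,"jaw": 1},
  {"x": 0,"y": 0,"z": 0,"turn": 0,"jaw": 1},
])

```text
t: 25.82
tool_pos: [0.6352, -0.0111, 0.1915]
tool_rot: [-1.571, 0.001, -0.006]
contact_force: [-5.4, 0.1, 8.6]
opening: 0.0301
```

>>> play_rows([
  {"x": 0.03,"y": 0,"z": -0.1,"turn": 0,"jaw": 1},
  {"x": 0,"y": 0,"z": 0,"turn": 0,"jaw": 1},
  {"x": 0,"y": 0,"z": 0,"turn": 0,"jaw": 1},
])

```text
t: 26.07
tool_pos: [0.6355, -0.0111, 0.1908]
tool_rot: [-1.571, 0.001, -0.006]
contact_force: [-6.8, 0.1, 10.0]
opening: 0.0298
```

```bash
cat > dep.py <<'E'
from h import *
import sys
F=[];T=[];Z=[]
for k in range(5):
    o=ctrl.get_obs();F.append(o['contact_force']);Z.append(o['tool_pos']);
    if k<2:
        d=eyes.get_image(['scene','side'][k]); T.append(d)
    else: eyes.get_image('scene')
F=np.mean(F,0);Z=np.mean(Z,0);f=F+[0,0,3.1];print(o['t'],Z,F,'axial',f@[-.316,0,.949],'lat',f@[.949,0,.316])
tip=np.array([.6537,-.0114,.166]);out=[]
a=np.array([-.316,0,.949]);e=np.array([.949,0,.316])
for d,x0,y0,off in((T[0],217,207,(.6,0)),(T[1],305,170,(1.2,.3))):
  im=cv2.resize(d['img'][y0:y0+42,x0:x0+28,::-1],(392,588),interpolation=cv2.INTER_CUBIC)
  for s,r,c in((.019,.0185,(0,0,255)),(.024,.0185,(0,255,0)),(.036,.013,(255,0,0))):
    p=np.array([proj(d,tip-a*s+r*(e*np.cos(f)+np.array([0,1,0])*np.sin(f))) for f in np.linspace(0,6.283,60)])+off
    cv2.polylines(im,[((p-[x0,y0]+.5)*14).astype(int)],False,c,1)
  out.append(im)
cv2.imwrite(f'pics/d{sys.argv[1]}.png',np.hstack(out))
E
python3 dep.py 1
```

```text
26.2667 [ 0.6354631  -0.01113237  0.19077821] [-6.20599826 -0.17409108 10.43712021] axial 14.807822528031659 lat -1.6117623648817292
```

View pics/d1.png

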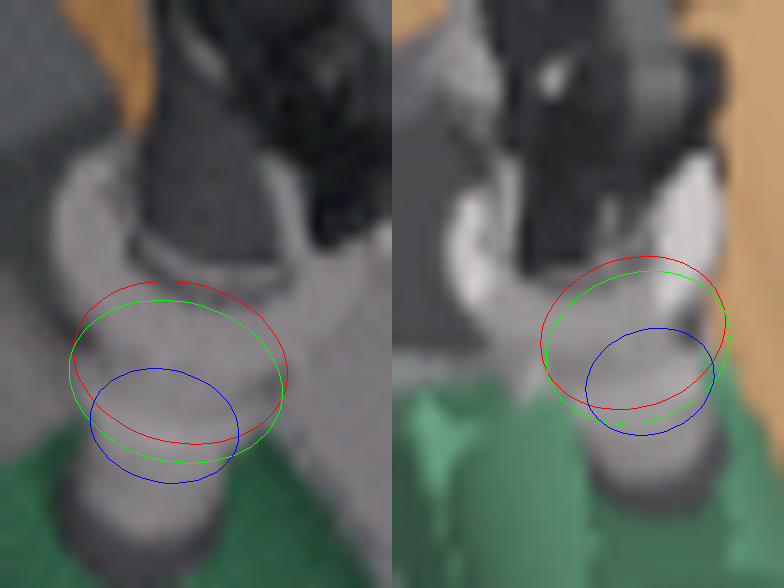

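>>> play_rows([
  {"x": -0.05,"y": 0,"z": 0.07,"turn": 0,"jaw": 1},
  {"x": 0,"y": 0,"z": 0,"turn": 0,"jaw": 1},
  {"x": 0,"y": 0,"z": 0,"turn": 0,"jaw": 1},
], squeeze=110)

```text
t: 26.57
tool_pos: [0.6352, -0.0111, 0.1913]
tool_rot: [-1.571, 0.0, -0.007]
contact_force: [-5.2, -0.3, 9.2]
opening: 0.0301
```

```bash
python3 dep.py 2
```

```text
26.7667 [ 0.63518917 -0.01112467  0.19130737] [-5.19914726 -0.35002635  9.15171511] axial 13.269808175857143 lat -1.0624487786476693
```

>>> play_rows([
  {"x": 0.03,"y": 0,"z": -0.1,"turn": 0,"jaw": 1},
  {"x": 0,"y": 0,"z": 0,"turn": 0,"jaw": 1},
  {"x": 0,"y": 0,"z": 0,"turn": 0,"jaw": 1},
])

```text
t: 27.07
tool_pos: [0.6354, -0.0111, 0.1906]
tool_rot: [-1.571, 0.0, -0.007]
contact_force: [-5.6, -0.0, 10.0]
opening: 0.0297
```

```bash
python3 dep.py 3
```

```text
27.2667 [ 0.6354579  -0.01113689  0.19064009] [-5.72958834  0.12716644 10.33276349] axial 14.55824246259106 lat -1.1926260690519381
```

>>> play_rows([
  {"x": 0.03,"y": 0,"z": -0.1,"turn": 0,"jaw": 1},
  {"x": 0,"y": 0,"z": 0,"turn": 0,"jaw": 1},
  {"x": 0,"y": 0,"z": 0,"turn": 0,"jaw": 1},
])

```text
t: 27.57
tool_pos: [0.6357, -0.0112, 0.1899]
tool_rot: [-1.571, 0.0, -0.007]
contact_force: [-7.2, 0.1, 12.1]
opening: 0.0299
```

```bash
python3 dep.py 4
```

```text
27.7667 [ 0.63574558 -0.01113624  0.18986126] [-6.53488035 -0.200865   11.51022763] axial 15.930128209639156 lat -1.584769526472314
```

>>> play_rows([
  {"x": -0.04,"y": 0,"z": 0.11,"turn": 0,"jaw": 1},
  {"x": 0,"y": 0,"z": 0,"turn": 0,"jaw": 1},
  {"x": 0,"y": 0,"z": 0,"turn": 0,"jaw": 1},
])

```text
t: 28.07
tool_pos: [0.6354, -0.0111, 0.1907]
tool_rot: [-1.571, 0.0, -0.007]
contact_force: [-5.7, 0.9, 9.9]
opening: 0.03
```

```bash
python3 dep.py 5; python3 ov.py w30 0 15 18 21
```

```text
28.2667 [ 0.635425   -0.01112523  0.19069958] [-5.37285202  0.05561786  9.8350931 ] axial 13.973224591937871 lat -1.0113471498097109
[ 0.63540085 -0.01114875  0.19068523] [-6.29261837 -0.80507775 10.38498896]
```

View pics/w30.png

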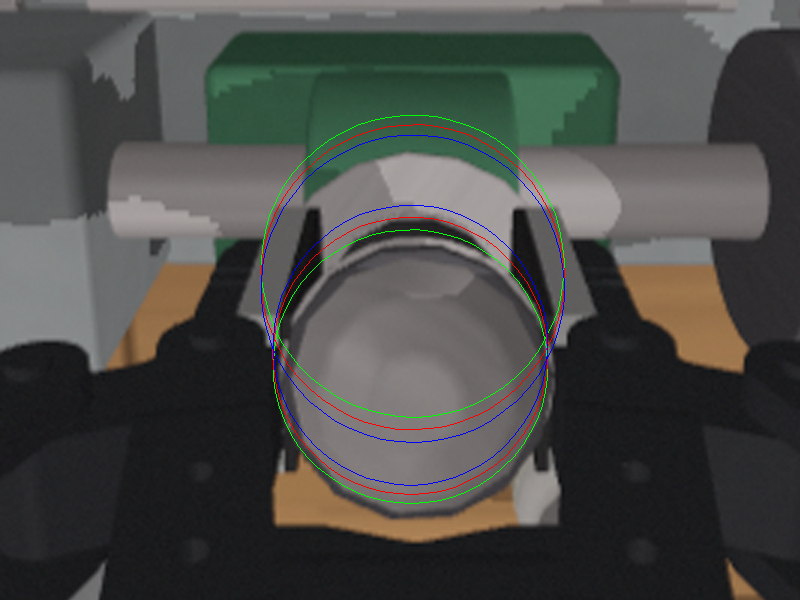

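View pics/d5.png

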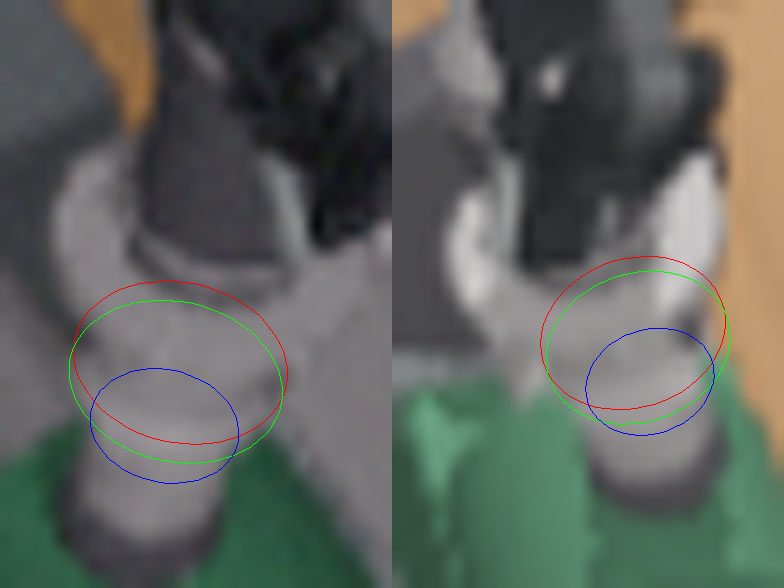

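>>> play_rows([
  {"x": 0.04,"y": 0,"z": -0.11,"turn": 0,"jaw": 1},
  {"x": 0.03,"y": 0,"z": -0.1,"turn": 0,"jaw": 1},
  {"x": 0,"y": 0,"z": 0,"turn": 0,"jaw": 1},
  {"x": 0,"y": 0,"z": 0,"turn": 0,"jaw": 1},
])

```text
t: 28.7
tool_pos: [0.6361, -0.0111, 0.189]
tool_rot: [-1.571, 0.0, -0.007]
contact_force: [-5.9, 0.3, 11.4]
opening: 0.03
```

```bash
python3 dep.py 6
```

```text
28.9 [ 0.63606004 -0.01113005  0.18903953] [-6.47362742  0.23719467 11.40695098] axial 15.812762742215538 lat -1.5592759106074836
```

>>> play_rows([
  {"x": -0.03,"y": 0,"z": 0.09,"turn": 0,"jaw": 1},
  {"x": 0,"y": 0,"z": 0,"turn": 0,"jaw": 1},
  {"x": 0,"y": 0,"z": 0,"turn": 0,"jaw": 1},
  {"x": 0,"y": 0,"z": 0,"turn": 0,"jaw": 1},
])

```text
t: 29.28
tool_pos: [0.6358, -0.0111, 0.1897]
tool_rot: [-1.571, 0.0, -0.007]
contact_force: [-5.3, 1.0, 10.1]
opening: 0.0301
```

```bash
python3 dep.py 7; python3 - <<'E'
from h import *
snap('scene','scenef')
E
```

```text
29.4833 [ 0.63580201 -0.01113966  0.18967248] [-5.91763919  0.17606873 10.73146881] axial 14.99603788180202 lat -1.2450954459361867
```

View pics/scenef.png

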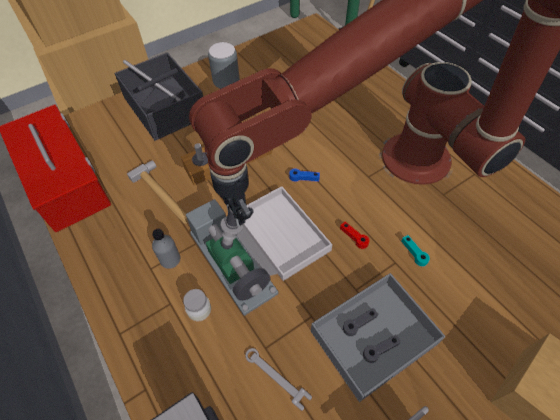

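```bash
python3 -c "
from h import *
print(finish_job());"
```

```text
the job is handed in; nothing more can be done
None
```

I moved both dark forgings from the tray into the tote. Then I took the domed coupler from the middle hole, tilted it in the grip against the hole's edge, and pressed it onto the nipple along its axis. I handed in at about 29.5 s, still gripping at 110 N and pressing down. `finish_job()` gave no verdict.

**What my last checks showed**
- **Tote and bystanders:** the final scene picture shows both forgings lying in the tote. The bystanders look to be in their places, and of the other two tools only the drift was in view; I did not measure either.
- **Nipple axis:** the lean measures about 18.4° towards the tray, and the coupler's tilt about 18.5–20°. That is a gap of roughly 2° against the 8° allowed.
- **Push:** the axial force settled at about 15 N, rising about 1 N per mm near the end, as the plunger spring should. This suggests the plunger is back about 11 mm (±0.7 mm); the nipple tip is about 22–25 mm above the mouth by pictures and arm position. No recorded force came near 80 N.

**What was not confirmed or disagreed**
- **Snap:** I inferred that the jaws shut, and could not see them. The force peaked at about 11 N, fell to 7–9 N and then rose with the spring. The depth also passed 21 mm.
- **Stiffness readings:** an early back-off test gave about 2.5 N per mm instead of 1. I put that down to friction.
- **Lateral alignment:** the wrist camera and the fixed cameras disagreed by about 3 mm on where the coupler sat in the grip. I went with the fixed cameras and then corrected by side force, which ended at about 1.2 N.

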